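Fit the saw-table insert under its lip and snug it up

TASK

Fit the red insert plate into the opening of the small saw table: tuck its steel tongue under the dark lip with the plate tilted, then lower the other end until it lies fully home and flush. Then swing the yellow-tipped lock lever anticlockwise to loosen the jam nut, turn the grey adjuster knob above it clockwise until its white pointer is at the red mark, and only then swing the lock lever back fully tight. Turn the knob only while the lever is loose, and leave the green bit case, the wooden offcut, the can and the jar where they are.

Things in the scene. Friction and masses are not known exactly. Their poses are not given: they have to be found in the camera images.
- saw_table: Fixed low saw table, 345 (x = -160 to +185) by 260 (y) mm, aluminium top 90 mm above the bench. Origin on the bench; z up; its -x side faces roughly to the robot. In its top is a rectangular cavity with a flat floor at z = 72 mm (18 mm deep), x = -107 to +45, y = -47.5 to +47.5 mm, partly covered by a lip at its -x end.
- lip_edge (a point): Middle of the top edge of the dark steel lip: table x = -87, y = 0, z = 90 mm. The lip is 6 mm thick, flush with the table top, and covers the cavity from x = -107 to -87 mm; the gap under it is 12 mm high and the open mouth 132 mm long. The plate cannot drop in flat: its tongue goes under the lip with the other end raised about 10 degrees, then it is levelled.
- insert: Loose red insert plate, about 0.35 kg, flat on the bench left or right of the saw table. Origin at its underside, below the fin's middle; z up. 90 mm wide (y); 18 mm thick from x = -54.25 to +72.25 mm; at its -x end a full-width steel tongue 8 mm thick (z = 0 to 8) goes on to x = -72.25 mm. Fitted, its axes are parallel to the table's, its origin at the table's z = 72 mm.
- tongue_tip (a point): Middle of the lower edge of the tongue's end: the insert's x = -72.25, y = 0, z = 0 mm. Fitted and pushed right up to the lip it lies at x = -105 mm of the saw table. The fitted plate has 5.5 mm of play lengthways (less what the brass pad takes) and 2.5 mm on either side.
- fin (a point): Middle of the white upright fin to grip the insert by, 45 mm above the insert's underside. The fin is 60 mm long along the insert's x, 12 mm thick in its y, centred on the insert's origin, and stands from 18 to 64 mm above the underside; pinch it across its thickness.
- pad_face (a point): Middle of the face of a brass pad in the cavity's +x end wall (table x = 45, z = 81 mm at adjuster 0; 40 mm wide, 9 mm high). It comes out towards the lip by 3 mm per rad of the adjuster and pushes the plate up to the lip.
- jam_lever (a joint): Angle (rad) of the jam nut's lock lever about an upright axis at the table's x = 120, y = 0 mm, the adjuster's axis too. 0 = fully tight against its stop, where it starts; grows anticlockwise from above to 1.0 = fully loose (stop); loose counts from 0.6. Stays where left; friction 0.12 N m (2 N at the post). The black arm's top is 18 mm above the table top.
- lever_post (a point): On the axis of the upright round post at the lever's end, 45 mm above the table top. Post: 14 mm diameter, black with yellow top, 70 mm from the lever's axis, from 12 to 62 mm above the table top (rounded top to 67). With the lever at 0 the post lies 108 degrees clockwise, seen from above, from the table's +x direction as seen from the axis.
- adjuster (a joint): Angle (rad) of the grey adjuster knob, growing clockwise seen from above, 0 to 1.75; starts between 0 and 0.3. At 1.3 its white pointer points along the table's +y, at the red mark. Stays where it is left; friction about 0.08 N m.
- knob_grip (a point): On the adjuster's upright axis at the height to grip its bar, 50 mm above the table top. The bar is 52 mm long, 14 mm thick, from 35 to 65 mm above the table top, centred on the axis, along the white pointer that lies on one half of it. At angle 0 the pointer points 1.3 rad anticlockwise (from above) from the table's +y.
- mark (a point): Red painted mark on the table top, 50 mm from the adjuster's axis towards the table's +y.
- bit_case: Green closed bit case, 130 x 85 x 35 mm, on the other side of the saw table from the insert; bystander. Origin under its middle.
- offcut: Wooden offcut 85 x 45 x 22 mm lying on the saw table's top on its +y side; bystander. Origin under its middle.
- oil_can: Upright can, 66 mm diameter, 120 mm high; bystander. Origin under its middle.
- screw_jar: Amber jar, 72 mm diameter, 90 mm high; bystander. Origin under its middle.
There are look-alikes about, which are no part of the job. Of the things shaped like the insert, the red one is meant.

How it is judged:
By the outcome, as a careful person would: the job done as asked, in the order asked, and still so for the second after the job is handed in, with the robot touching nothing.
It also fails if it takes over 67 s, if anything falls off the work surface, if the arm or the gripper's body presses on something with over 40 N, if the wrist force passes 120 N, or if a joint passes its speed limit or range.

ROBOT

A 6-joint arm with a two-finger parallel gripper is mounted at the origin on the work surface. World frame = base frame: x ahead of the robot, y to its left, z up, the work surface at z = 0. Lengths are in m, angles in rad, forces in N, time in s.
With the tool pointing down it reaches from about 0.3 to 0.85 m from the base axis. Payload 4.2 kg.
Tool frame: the origin (TCP) lies midway between the tips of the shut fingers; the grasp point (between the pads) lies ctrl.tcp_to_grasp behind it (ctrl.tcp_to_grasp is the distance from the TCP to the grasp point, in m); z points along the fingers, y is the direction in which the jaws open and shut (so a half turn about z gives the same grasp; the last joint's range is limited). The gripper opens to 91 mm and grips with 3 to 60 N. Pads are 32 mm wide; open, the fingers measure 118 mm over their backs; the gripper's body (76 mm by 178 mm) begins 60 mm behind the grasp point.
Start: joints at [-1.183, 0.32, 1.565, -0, 1.257, -0.02], TCP at [0.228, -0.528, 0.214] pointing down, gripper open.
Joint ranges: [-3.11, 3.11], [-0.84, 2.01], [0.21, 2.61], [-1.34, 4.49], [0.05, 2.63], [-2.56, 2.56]. Speed limits (rad/s): [2.57, 2.57, 3.14, 3.14, 3.14, 3.14].

INTERFACE

Orientations are given as a unit quaternion [x, y, z, w].
In Python, from workcell import ctrl gives the robot as it stands.
- The arm moves only by the tool drive_tool, never from a script. Its argument "commands" is text: rows parted by semicolons, each of 7 numbers parted by spaces: the shift along the tool's x, y, z in m, then the turn, a rotation vector about the tool's x, y, z in degrees, then the gripper command: -1 is fully open, 1 is shut, values between are in proportion. A call has 1 to 8 rows; each row shifts and turns the commanded pose from where the row before left it, along the tool's axes as they then stand; what a row does not reach is not made up. A row lasts 1/8 s, in which the tool goes at most 62.5 mm and 10.7 degrees, less where a joint would pass 70% of its speed; a pose out of reach is approached as far as the arm can. A call with a gripper value outside its range is refused whole. The fingers move at their own pace and stop on an object; "newtons" is the grip in N (left out, the last holds). Time passes only in rows, so rows that do not move let the fingers close. It gives the time, the measured TCP pose, the force and the opening at its end, in the units of the state.
- ctrl.read_state(): the state, without advancing time (a new reading comes with each control period).
- ctrl.get_image(name): name is "side" or "top" or "wrist"; returns (picture, depth): 400x640x3 uint8, blue, green, red; 400x640 float32, m along the optical axis (not along the pixel's ray), 0 where there is no reading.
- ctrl.camera_info(name): a dict with "vfov" (degrees; the focal length in pixels is half the picture's height over the tangent of half this angle, whatever the lens; pixels are square), "cx", "cy" (the principal point, pixels), "dist" ([k1, k2, p1, p2, k3] as OpenCV has them; the pictures are not rectified), "pose" (4x4, takes a point from camera to world coordinates). Camera axes: x right, y down, z forward; pixel columns grow to the right and rows downward; lengths in m; the calibration is good to about 2 mm. A picture is of the moment at which its call begins: read the wrist's pose just before it. camera_info takes no time and is no camera call; for the wrist camera it gives the pose at the moment of the call.
- ctrl.close_job(): hands the job in, once; it reports no verdict.
The state is a dict: "t": time; "joint_positions": joint angles; "qd": joint speeds; "joint_torque": joint torques, N m; "tool_pos": TCP position; "tcp_rot": TCP orientation; "force": force on the tool from outside, world axes, zero at the start; "ft_torque": the same for the moment, N m; "grip_width": finger opening in m.
Only numpy, scipy, OpenCV 4.12 (cv2) and the standard library are available. Lean on these libraries where they do the work, as an engineer would, in place of code of your own. Each camera call takes 0.05 s, during which the arm holds its last target.

## Working session

There is one attempt and no reset: what is moved stays moved. The work goes in short steps, Python scripts to look and compute and a tool call to move; the robot and the scene stay as the last step left them, time stands still between calls to the robot, and variables do not carry over. Pictures are saved under pics/ and viewed, and the job is handed in when it is done.

Besides the shell and the picture viewer there is one more tool, called after "Call:" as a command line: name --argument value ..., lists and objects as JSON in quotes. drive_tool: Moves the arm, as the interface text tells. Its arguments: {"type":"object","properties":{"commands":{"type":"string"},"newtons":{"type":"number"}},"required":["commands"]}

```bash
ls; mkdir -p pics; python3 - <<'E'
from workcell import ctrl
import cv2,numpy as np
print(ctrl.read_state(), ctrl.tcp_to_grasp)
for n in ["side","top","wrist"]:
    i=ctrl.camera_info(n); print(n,i)
    p,d=ctrl.get_image(n); cv2.imwrite(f"pics/{n}0.png",p); np.save(f"{n}0.npy",d)
E
```

```text
pics
{'t': 0.0, 'joint_positions': array([-1.18298274e+00,  3.20263676e-01,  1.56566091e+00, -2.87420825e-05,
        1.25736514e+00, -1.99868503e-02]), 'qd': array([ 7.30542828e-05,  5.68499787e-05, -1.20250359e-03, -3.66073594e-03,
        1.34228635e-03,  1.28328749e-03]), 'joint_torque': array([-5.11405287e-04, -4.12454367e+01, -2.31971347e+01,  7.28196977e-02,
        4.57829784e-02, -1.37342981e-04]), 'tool_pos': array([ 0.22785337, -0.52739301,  0.21314351]), 'tcp_rot': array([ 9.79283019e-01,  2.02494562e-01, -1.68615251e-04, -8.31725141e-04]), 'force': array([-0.06867535, -0.38658913, -0.72145319]), 'ft_torque': array([-0.04546702,  0.04181942,  0.02438437]), 'grip_width': 0.09130247732109836} 0.0188
side {'vfov': 54.154779781841015, 'cx': 320.18852182984904, 'cy': 196.80625889491841, 'dist': array([-0.00463371,  0.        ,  0.        ,  0.        ,  0.        ]), 'pose': array([[ 0.85910286, -0.31777357,  0.40120099, -0.07781131],
       [-0.51163485, -0.51314306,  0.68914003, -1.15440053],
       [-0.01311698, -0.79731058, -0.6034267 ,  0.98842886],
       [ 0.        ,  
[... 271 characters left out ...]
2],
       [-0.99951056, -0.02625772, -0.01700523, -0.1417569 ],
       [ 0.01952812, -0.09902538, -0.99489327,  1.65954789],
       [ 0.        ,  0.        ,  0.        ,  1.        ]])}
wrist {'vfov': 64.24102265029826, 'cx': 320.4582875637415, 'cy': 202.12511498612955, 'dist': array([-0.0318626,  0.       ,  0.       ,  0.       ,  0.       ]), 'pose': array([[ 3.97091532e-01, -8.79224642e-01, -2.63215393e-01,
         3.02278024e-01],
       [-9.17778768e-01, -3.80619320e-01, -1.13185978e-01,
        -4.96241544e-01],
       [-6.68962676e-04,  2.86518693e-01, -9.58074418e-01,
         3.83448147e-01],
       [ 0.00000000e+00,  0.00000000e+00,  0.00000000e+00,
         1.00000000e+00]])}
```

View pics/top0.png

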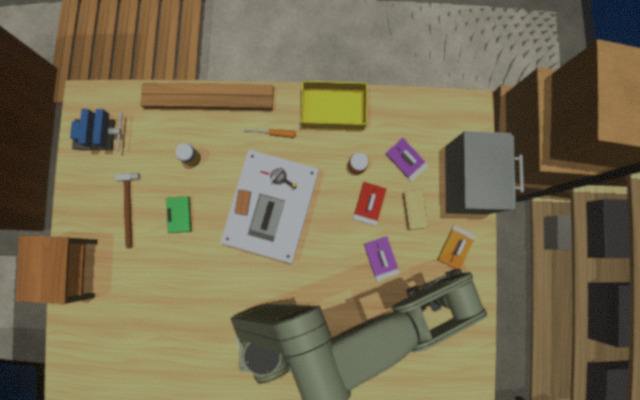

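View pics/side0.png

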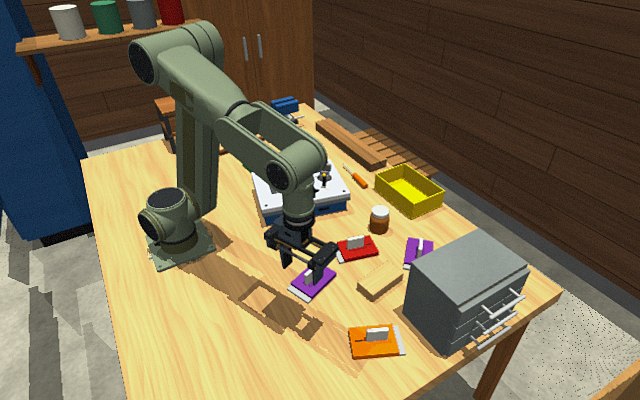

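View pics/wrist0.png

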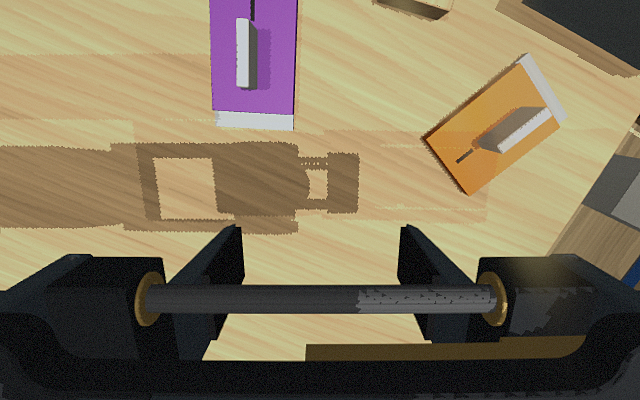

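```bash
cat > h.py <<'E'
import cv2,numpy as np
from workcell import ctrl
def K(n,i=None):
    i=i or ctrl.camera_info(n); f=200/np.tan(np.radians(i["vfov"]/2))
    return np.array([[f,0,i["cx"]],[0,f,i["cy"]],[0,0,1]]),np.array(i["dist"]),np.array(i["pose"])
def ray(n,uv,i=None):
    k,d,T=K(n,i); uv=np.array(uv,float).reshape(-1,1,2)
    p=cv2.undistortPoints(uv,k,d)[:,0]; v=np.c_[p,np.ones(len(p))]@T[:3,:3].T
    return T[:3,3],v
def plane(n,uv,z,i=None):
    o,v=ray(n,uv,i); return o+v*((z-o[2])/v[:,2])[:,None]
def proj(n,P,i=None):
    k,d,T=K(n,i); R=T[:3,:3].T; t=-R@T[:3,3]
    return cv2.projectPoints(np.array(P,float).reshape(-1,1,3),cv2.Rodrigues(R)[0],t,k,d)[0][:,0]
def red(p):
    h=cv2.cvtColor(p,cv2.COLOR_BGR2HSV); return (((h[...,0]<8)|(h[...,0]>172))&(h[...,1]>150)&(h[...,2]>80)).astype(np.uint8)
def grab(n,name):
    i=ctrl.camera_info(n); p,d=ctrl.get_image(n); cv2.imwrite(f"pics/{name}.png",p); np.savez(f"{name}.npz",p=p,d=d,i=np.array(i,dtype=object)); return p,d,i
def load(name):
    z=np.load(f"{name}.npz",allow_pickle=True); return z["p"],z["d"],z["i"].item()
E
python3 - <<'E'
from h import *
p=cv2.imread("pics/top0.png")
cv2.imwrite("pics/t0crop.png",cv2.resize(p[140:275,210:430],None,fx=3.6,fy=3.6,interpolation=cv2.INTER_CUBIC))
m=red(p)
c,_=cv2.findContours(m,0,2)
for q in c:
    if cv2.contourArea(q)>30: print(cv2.contourArea(q),cv2.minAreaRect(q),plane("top",[cv2.minAreaRect(q)[0]],.018))
# table white corners
print(plane("top",[(254,152),(318,170),(292,262),(222,242)],.09))
E
```

```text
677.0 ((370.1792297363281, 200.6226348876953), (22.939210891723633, 31.867647171020508), 15.945395469665527) [[ 0.52693153 -0.36375905  0.018     ]]
[[ 0.68171166  0.06176774  0.09      ]
 [ 0.62283078 -0.16736037  0.09      ]
 [ 0.29725904 -0.08502478  0.09      ]
 [ 0.35984173  0.16127657  0.09      ]]
```

View pics/t0crop.png

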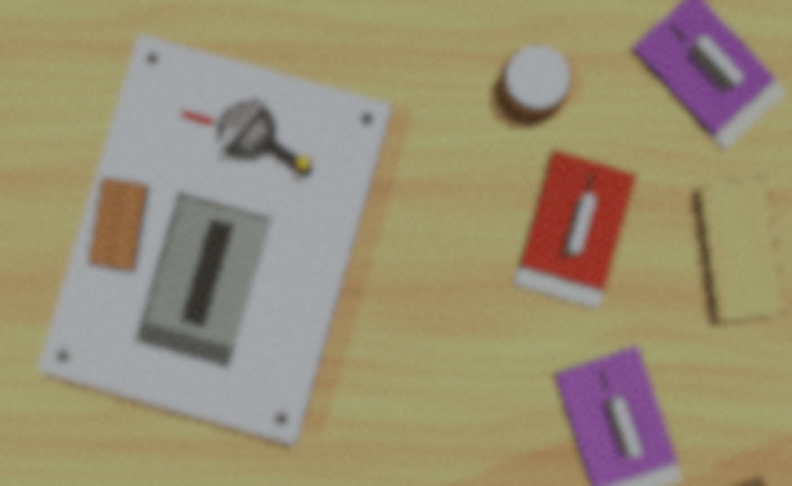

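```bash
cat >> h.py <<'E'
from scipy.spatial.transform import Rotation as R
def rows(pos,rot,tpos,trot,n):
    """rows from pose to pose; straight line, const rotation"""
    r0=R.from_quat(rot) if not isinstance(rot,R) else rot; r1=trot
    w=(r0.inv()*r1).as_rotvec(); out=[]
    d=(np.array(tpos)-np.array(pos))/n
    for k in range(n):
        rk=r0*R.from_rotvec(w*k/n)
        out.append(np.r_[rk.inv().apply(d)*1000,np.degrees(w/n)])
    print("rows mm/deg per row:"); print(np.round(np.array(out),1))
def down(yaw): # tool x yaw deg, z down
    return R.from_euler('z',yaw,degrees=True)*R.from_euler('x',180,degrees=True)
def now():
    s=ctrl.read_state(); r=R.from_quat(s["tcp_rot"]); m=r.as_matrix()
    print("t",round(s["t"],2),"pos",s["tool_pos"].round(4),"xyaw",np.degrees(np.arctan2(m[1,0],m[0,0])).round(2),"zaxis",m[:,2].round(4),"F",s["force"].round(1),"w",round(s["grip_width"],4),"q",s["joint_positions"].round(2))
    return s["tool_pos"],r
E
python3 - <<'E'
from h import *
p,r=now()
rows(p,r,[.48,-.35,.235],down(-16),7)
E
```

```text
t 0.15 pos [ 0.2279 -0.5275  0.2133] xyaw 23.37 zaxis [-5.0e-04  1.2e-03 -1.0e+00] F [0.8 0.  0.4] w 0.0913 q [-1.18  0.32  1.57 -0.    1.26 -0.02]
rows mm/deg per row:
[[ 43.1  -9.   -3.1  -0.    0.    5.6]
 [ 42.  -13.2  -3.1  -0.    0.    5.6]
 [ 40.5 -17.2  -3.1  -0.    0.    5.6]
 [ 38.7 -21.1  -3.1  -0.    0.    5.6]
 [ 36.4 -24.8  -3.1  -0.    0.    5.6]
 [ 33.8 -28.3  -3.1  -0.    0.    5.6]
 [ 30.9 -31.4  -3.1  -0.    0.    5.6]]
```

Call:
drive_tool --commands "0.043 -0.009 -0.003 0 0 5.6 -1; 0.042 -0.013 -0.003 0 0 5.6 -1; 0.0405 -0.017 -0.003 0 0 5.6 -1; 0.0385 -0.021 -0.003 0 0 5.6 -1; 0.0365 -0.025 -0.003 0 0 5.6 -1; 0.034 -0.028 -0.003 0 0 5.6 -1; 0.031 -0.031 -0.003 0 0 5.6 -1; 0 0 0 0 0 0 -1"

```text
t: 1.15
tool_pos: [0.4821, -0.3494, 0.2346]
tcp_rot: [0.991, -0.136, 0.0, -0.0]
force: [-0.7, -0.4, 0.5]
grip_width: 0.091
```

```bash
python3 - <<'E'
from h import *
now(); grab("wrist","w1")
E
```

```text
t 1.15 pos [ 0.4821 -0.3494  0.2346] xyaw -15.61 zaxis [ 3.e-04  5.e-04 -1.e+00] F [-0.7 -0.4  0.5] w 0.091 q [-0.65  0.34  1.48  0.    1.32  1.2 ]
```

View pics/w1.png

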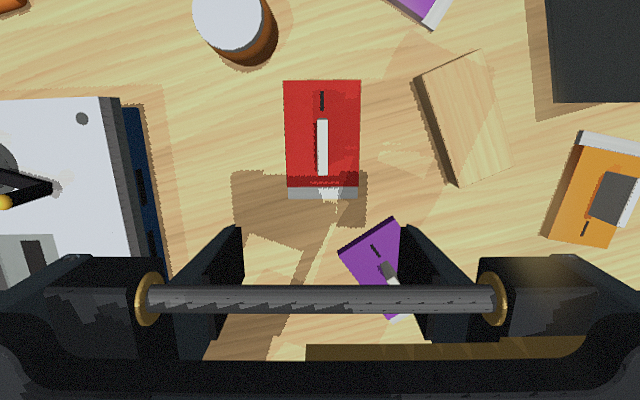

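```bash
python3 - <<'E'
from h import *
p,d,i=load("w1")
m=red(p); m[250:]=0
c=max(cv2.findContours(m,0,2)[0],key=cv2.contourArea)
pts=c[:,0].astype(float); P=plane("wrist",pts,.018,i)[:,:2]
r=cv2.minAreaRect((P*1000).astype(np.float32)); print("red top",r)
h=cv2.cvtColor(p,cv2.COLOR_BGR2HSV); f=((h[...,1]<60)&(h[...,2]>170)).astype(np.uint8); f[:105]=0; f[185:]=0; f[:,:300]=0; f[:,345:]=0
c=max(cv2.findContours(f,0,2)[0],key=cv2.contourArea); print(cv2.boundingRect(c))
P=plane("wrist",c[:,0].astype(float),.064,i)[:,:2]; print("fin",cv2.minAreaRect((P*1000).astype(np.float32)))
# depth check on plate
print(d[100,300],d[140,340],d[140,322])
for (u,v) in [(300,100),(340,140),(322,130)]:
    o,w=ray("wrist",[(u,v)],i); print(o+w[0]*d[v,u])
E
```

```text
red top ((528.6502685546875, -365.19482421875), (89.3936538696289, 124.76399993896484), 74.84796142578125)
(317, 120, 11, 56)
fin ((519.3674926757812, -362.5661315917969), (10.665249824523926, 58.239646911621094), 74.74417877197266)
0.3696694 0.38222903 0.33664966
[ 0.57437629 -0.35145636  0.01662512]
[ 0.51734644 -0.38465863  0.01723092]
[ 0.53756395 -0.36762745  0.06379907]
```

```bash
python3 - <<'E'
from h import *
p,r=now()
rows(p,r,[.449,.005,.34],down(-17),8)
E
```

```text
t 1.2 pos [ 0.4807 -0.3503  0.2345] xyaw -15.66 zaxis [-1.e-03  2.e-04 -1.e+00] F [-0.   0.1 -0.5] w 0.0913 q [-0.65  0.34  1.48 -0.    1.32  1.2 ]
rows mm/deg per row:
[[-15.8 -41.7 -13.2   0.    0.    0.2]
 [-15.9 -41.7 -13.2   0.    0.    0.2]
 [-16.1 -41.6 -13.2   0.    0.    0.2]
 [-16.2 -41.6 -13.2   0.    0.    0.2]
 [-16.3 -41.5 -13.2   0.    0.    0.2]
 [-16.4 -41.5 -13.2   0.    0.    0.2]
 [-16.5 -41.4 -13.2   0.    0.    0.2]
 [-16.7 -41.4 -13.2   0.    0.    0.2]]
```

Call:
drive_tool --commands "-0.016 -0.0475 -0.015 0 0 0.2 -1; -0.018 -0.0475 -0.015 0 0 0.2 -1; -0.018 -0.0475 -0.015 0 0 0.2 -1; -0.019 -0.0475 -0.015 0 0 0.2 -1; -0.019 -0.0475 -0.015 0 0 0.2 -1; -0.019 -0.0475 -0.015 0 0 0.2 -1; -0.019 -0.0475 -0.015 0 0 0.2 -1; 0 0 0 0 0 0 -1"

```text
t: 2.2
tool_pos: [0.451, 0.0055, 0.3411]
tcp_rot: [0.989, -0.148, 0.001, -0.0]
force: [-0.3, -1.5, -0.1]
grip_width: 0.0911
```

```bash
python3 - <<'E'
from h import *
now(); grab("wrist","w2")
E
```

```text
t 2.2 pos [0.451  0.0055 0.3411] xyaw -17.0 zaxis [ 0.0023  0.     -1.    ] F [-0.3 -1.5 -0.1] w 0.0911 q [-0.01  0.06  1.58  0.    1.5   1.85]
```

View pics/w2.png

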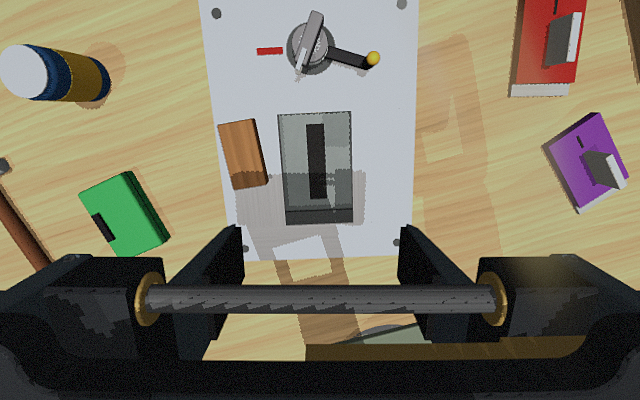

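```bash
python3 - <<'E'
from h import *
p,d,i=load("w2")
cv2.imwrite("pics/w2c.png",cv2.resize(p[0:240,200:430],None,fx=2.5,fy=2.5,interpolation=cv2.INTER_CUBIC))
g=cv2.cvtColor(p,cv2.COLOR_BGR2GRAY)
for v in (130,160,200): print(v,g[v,268:292].tolist(),g[v,342:366].tolist())
for u in (285,300,335,345): print(u,g[104:122,u].tolist(),g[200:232,u].tolist())
E
```

```text
130 [194, 192, 192, 192, 191, 191, 192, 192, 196, 206, 111, 64, 131, 130, 125, 145, 144, 144, 149, 146, 145, 149, 146, 145] [133, 130, 132, 134, 134, 134, 138, 139, 60, 113, 207, 195, 193, 193, 192, 191, 194, 193, 192, 193, 192, 192, 192, 193]
160 [192, 194, 191, 192, 194, 193, 190, 194, 192, 195, 194, 201, 183, 50, 96, 131, 124, 118, 144, 145, 144, 146, 149, 144] [149, 148, 149, 147, 147, 148, 147, 110, 82, 71, 180, 199, 193, 192, 190, 191, 191, 193, 191, 192, 191, 192, 192, 194]
200 [155, 159, 165, 165, 166, 157, 164, 158, 163, 164, 161, 162, 162, 156, 166, 175, 49, 66, 73, 71, 66, 98, 95, 96] [93, 99, 98, 91, 98, 96, 94, 94, 96, 84, 68, 172, 159, 161, 162, 162, 155, 158, 159, 155, 157, 158, 157, 154]
285 [192, 194, 192, 192, 192, 191, 191, 192, 197, 199, 78, 94, 152, 149, 145, 147, 148, 147] [66, 69, 61, 58, 61, 61, 58, 59, 57, 52, 40, 23, 29, 35, 57, 78, 89, 113, 109, 111, 124, 143, 152, 174, 170, 165, 162, 165, 160, 160, 156, 162]
300 [194, 192, 193, 192, 195, 192, 191, 194, 198, 147, 152, 150, 148, 149, 147, 149, 149, 149] [96, 94, 94, 96, 97, 92, 72, 77, 77, 69, 29, 26, 59, 54, 59, 62, 55, 49, 59, 55, 59, 45, 52, 51, 81, 140, 169, 165, 158, 158, 159, 160]
335 [192, 191, 192, 189, 193, 193, 197, 170, 64, 138, 141, 135, 132, 134, 130, 134, 134, 133] [89, 90, 87, 83, 66, 68, 74, 78, 61, 39, 80, 87, 55, 53, 57, 58, 58, 58, 56, 57, 76, 84, 44, 119, 169, 161, 154, 151, 157, 157, 157, 158]
345 [193, 192, 193, 191, 194, 196, 200, 96, 142, 137, 133, 134, 136, 136, 135, 137, 132, 133] [91, 98, 92, 74, 76, 77, 79, 64, 51, 33, 58, 52, 54, 58, 58, 56, 52, 60, 55, 54, 51, 46, 78, 136, 163, 173, 196, 193, 193, 195, 193, 192]
```

View pics/w2c.png

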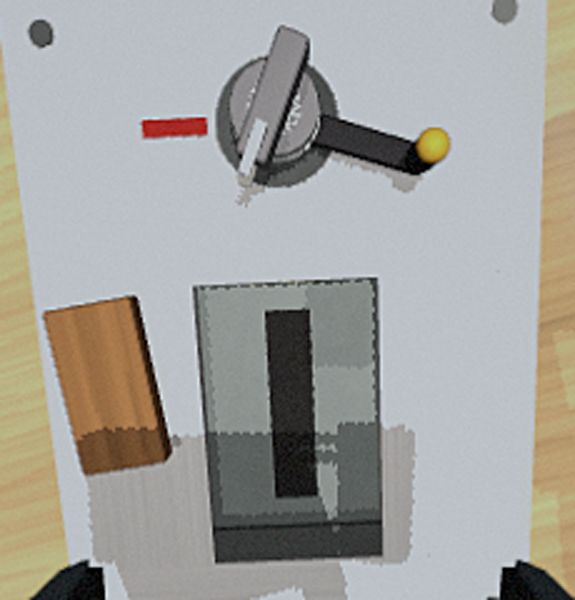

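```bash
cat > tab.py <<'E'
from h import *
def fit(n,i,S):
    # S: list of (axis, value, pts): in table frame, axis coordinate of pts == value
    from scipy.optimize import least_squares
    Q=[(a,v,plane(n,p,.09,i)[:,:2]) for a,v,p in S]
    def f(x):
        c,s=np.cos(x[2]),np.sin(x[2]); o=[]
        for a,v,P in Q:
            D=P-x[:2]; T=np.c_[c*D[:,0]+s*D[:,1],-s*D[:,0]+c*D[:,1]]
            o+=list((T[:,a]-v)*1000)
        return np.array(o)
    r=least_squares(f,[.478,-.004,-.3]); print(r.x[:2],np.degrees(r.x[2]),f(r.x).round(1)); return r.x
E
python3 - <<'E'
from tab import *
p,d,i=load("w2")
x=fit("wrist",i,[(1,.0475,[(277.8,130),(280.3,160),(284,200)]),(1,-.0475,[(351.5,130),(351.7,160),(352.5,200)]),(0,.045,[(285,113.5),(300,112.8),(335,111.5),(345,111)]),(0,-.107,[(300,224.2),(335,223),(345,222.3)]),(0,-.087,[(300,209.7),(335,208.9),(345,208.5)])])
def w2t(P):
    D=np.atleast_2d(P)[:,:2]-x[:2]; c,s=np.cos(x[2]),np.sin(x[2]); return np.c_[c*D[:,0]+s*D[:,1],-s*D[:,0]+c*D[:,1]]*1000
cr=lambda u,v:(200+u/2.5,v/2.5)
print("screws",w2t(plane("wrist",[cr(41,33),cr(504,10)],.09,i)))
print("knob bar ends top", w2t(plane("wrist",[cr(292,30),cr(255,152)],.155,i)))
print("post top",w2t(plane("wrist",[cr(433,143)],.155,i)))
print("mark",w2t(plane("wrist",[cr(143,129),cr(207,126)],.09,i)))
# top camera check
pt=[cr(0,0)]
c=lambda u,v:(210+u/3.6-.36,140+v/3.6-.36)
print("top cam cavity corners",w2t(plane("top",[c(180,193),c(270,213),c(230,366),c(139,340)],.09)))
print("top cam screws",w2t(plane("top",[c(152,58),c(367,118)],.09)))
# depth of table
for u,v in [(250,100),(390,100),(390,180),(230,60)]:
    o,w=ray("wrist",[(u,v)],i); print((o+w[0]*d[v,u]).round(4))
E
```

```text
[0.48273069 0.00162836] -14.443155281133503 [ 0.3  0.1 -0.6 -0.1  0.3  0.1 -0.6 -0.6 -1.  -0.9  0.2 -0.2  0.3  1.6
  0.7  0.6]
screws [[ 163.86255856  110.14225651]
 [ 163.70695571 -109.54193951]]
knob bar ends top [[142.1771419   -9.1515279 ]
 [ 97.20213276   8.33218041]]
post top [[ 97.52891817 -65.50884154]]
mark [[119.03301403  65.48607884]
 [118.86351151  34.16006616]]
top cam cavity corners [[  41.55383918   46.04011744]
 [  46.85300353  -44.05976933]
 [-106.74965098  -48.46112199]
 [-106.94939875   43.46094585]]
top cam screws [[ 162.59976595  111.24562677]
 [ 163.20766469 -109.26088726]]
[0.5639 0.0639 0.0874]
[ 0.5119 -0.1061  0.09  ]
[ 0.4113 -0.0817  0.0906]
[0.6151 0.0703 0.0913]
```

```bash
python3 - <<'E'
from h import *
p,r=now()
rows(p,r,[.5195,-.3627,.12],down(-15.2),8)
E
```

```text
t 2.25 pos [0.4509 0.004  0.3403] xyaw -17.11 zaxis [ 8.0e-04 -1.1e-03 -1.0e+00] F [ 0.4 -0.  -0.4] w 0.0912 q [-0.02  0.06  1.58 -0.    1.5   1.85]
rows mm/deg per row:
[[21.6 41.3 27.6  0.  -0.  -0.2]
 [21.5 41.4 27.6  0.  -0.  -0.2]
 [21.3 41.4 27.6  0.  -0.  -0.2]
 [21.1 41.5 27.6  0.  -0.  -0.2]
 [21.  41.6 27.6  0.  -0.  -0.2]
 [20.8 41.7 27.6  0.  -0.  -0.2]
 [20.6 41.8 27.5  0.  -0.  -0.2]
 [20.5 41.9 27.5  0.  -0.  -0.2]]
```

Call:
drive_tool --commands "0.0215 0.0415 0.0275 0 0 -0.2 -1; 0.0215 0.0415 0.0275 0 0 -0.2 -1; 0.0215 0.0415 0.0275 0 0 -0.2 -1; 0.021 0.0415 0.0275 0 0 -0.3 -1; 0.021 0.0415 0.0275 0 0 -0.3 -1; 0.021 0.0415 0.0275 0 0 -0.3 -1; 0.0205 0.042 0.0275 0 0 -0.2 -1; 0.0205 0.042 0.0275 0 0 -0.2 -1"

```text
t: 3.25
tool_pos: [0.5168, -0.3667, 0.118]
tcp_rot: [0.991, -0.135, -0.001, -0.0]
force: [0.7, -0.1, 0.1]
grip_width: 0.0913
```

Call:
drive_tool --commands "0 0 0 0 0 0 -1; 0 0 0 0 0 0 -1"

```text
t: 3.5
tool_pos: [0.5174, -0.364, 0.1194]
tcp_rot: [0.991, -0.134, -0.001, -0.0]
force: [-0.5, -0.3, -0.4]
grip_width: 0.0911
```

```bash
python3 - <<'E'
from h import *
p,r=now()
rows(p,r,[.5195,-.3627,.0262],down(-15.2),3)
grab("wrist","w3")
E
```

```text
t 3.5 pos [ 0.5174 -0.364   0.1194] xyaw -15.45 zaxis [-0.0014  0.001  -1.    ] F [-0.5 -0.3 -0.4] w 0.0911 q [-0.63  0.48  1.56 -0.    1.1   1.21]
rows mm/deg per row:
[[ 0.6 -0.6 31.1 -0.   0.  -0.1]
 [ 0.6 -0.6 31.1 -0.   0.  -0.1]
 [ 0.6 -0.6 31.1 -0.   0.  -0.1]]
```

View pics/w3.png

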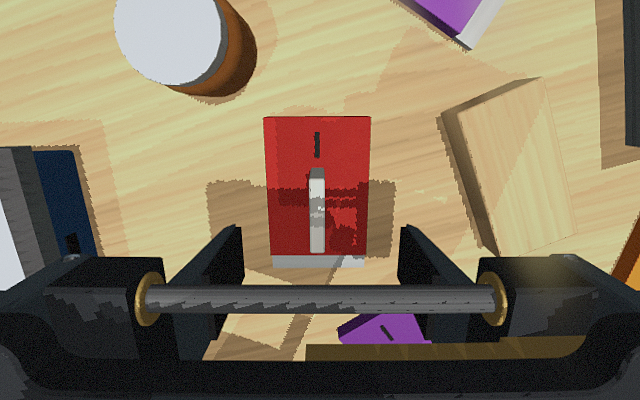

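```bash
python3 - <<'E'
from h import *
p,d,i=load("w3")
h=cv2.cvtColor(p,cv2.COLOR_BGR2HSV)
m=((((h[...,0]<8)|(h[...,0]>172))&(h[...,1]>150)&(h[...,2]>40))).astype(np.uint8); m[270:]=0; m[:,:255]=0;m[:,380:]=0
m=cv2.morphologyEx(m,3,np.ones((15,15)))
c=max(cv2.findContours(m,0,2)[0],key=cv2.contourArea)
P=plane("wrist",c[:,0].astype(float),.018,i)[:,:2]; r=cv2.minAreaRect((P*1000).astype(np.float32)); print(r)
a=np.radians(-15.2); print("origin",np.array(r[0])-9*np.array([np.cos(a),np.sin(a)]))
P=plane("wrist",[(317,167),(317,253),(309,200),(325.5,200)],.064,i); print(P)
E
```

```text
((528.9989624023438, -365.37872314453125), (89.28514099121094, 125.26122283935547), 74.9201889038086)
origin [ 520.31381395 -363.01902054]
[[ 0.55633551 -0.37331966  0.064     ]
 [ 0.49129601 -0.3551504   0.064     ]
 [ 0.534199   -0.3610095   0.064     ]
 [ 0.53096276 -0.37274313  0.064     ]]
```

Call:
drive_tool --commands "0.001 -0.0005 0.031 0 0 -0.1 -1; 0.001 -0.0005 0.031 0 0 -0.1 -1; 0.0005 0 0.031 0 0 0 -1; 0 0 0 0 0 0 -1; 0 0 0 0 0 0 1; 0 0 0 0 0 0 1; 0 0 0 0 0 0 1; 0 0 0 0 0 0 1" --newtons 40

```text
t: 4.55
tool_pos: [0.5217, -0.3629, 0.0275]
tcp_rot: [0.991, -0.132, 0.0, 0.0]
force: [0.1, -0.4, -0.8]
grip_width: 0.054
```

Call:
drive_tool --commands "0 0 0 0 0 0 1; 0 0 0 0 0 0 1; 0 0 0 0 0 0 1; 0 0 0 0 0 0 1"

```text
t: 5.05
tool_pos: [0.5215, -0.3628, 0.0269]
tcp_rot: [0.991, -0.132, -0.0, 0.0]
force: [0.4, -0.1, -0.1]
grip_width: 0.0141
```

Call:
drive_tool --commands "0 0 0 0 0 0 1; 0 0 0 0 0 0 1; 0 0 0 0 0 0 1"

```text
t: 5.42
tool_pos: [0.5216, -0.3627, 0.0269]
tcp_rot: [0.991, -0.132, -0.0, -0.0]
force: [-0.2, 1.1, -1.8]
grip_width: 0.0116
```

```bash
python3 - <<'E'
from h import *
now()
E
```

```text
t 5.42 pos [ 0.5216 -0.3627  0.0269] xyaw -15.14 zaxis [ 0.e+00  1.e-04 -1.e+00] F [-0.2  1.1 -1.8] w 0.0116 q [-0.63  0.57  1.66  0.    0.91  1.21]
```

Call:
drive_tool --commands "0 0 -0.01 0 0 0 1; 0 0 -0.03 0 0 0 1; 0 0 -0.05 0 0 0 1; 0 0 -0.05 0 0 0 1; 0 0 -0.05 0 0 0 1; 0 0 0 0 0 0 1; 0 0 0 0 0 0 1"

```text
t: 6.3
tool_pos: [0.5205, -0.3621, 0.2155]
tcp_rot: [0.991, -0.132, -0.001, -0.001]
force: [0.1, 0.2, -4.8]
grip_width: 0.0116
```

```bash
python3 - <<'E'
from h import *
now(); grab("wrist","w4"); now()
E
```

```text
t 6.3 pos [ 0.5205 -0.3621  0.2155] xyaw -15.13 zaxis [-0.0026  0.0016 -1.    ] F [ 0.1  0.2 -4.8] w 0.0116 q [-0.63  0.41  1.41 -0.    1.32  1.21]
t 6.35 pos [ 0.5203 -0.3619  0.2146] xyaw -15.14 zaxis [-0.004   0.0027 -1.    ] F [-0.8  0.  -3.3] w 0.0121 q [-0.63  0.42  1.42 -0.    1.32  1.21]
```

View pics/w4.png

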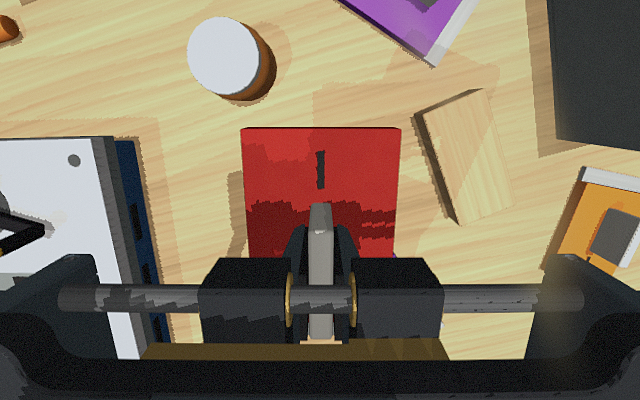

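```bash
python3 - <<'E'
from h import *
p,d,i=load("w4")
pos=np.array([0.5204,-0.3620,0.2150]); 
T=i["pose"]; 
s=ctrl.read_state(); r=R.from_quat(s["tcp_rot"])
o,v=ray("wrist",[(241,128),(402,127.5),(248,200),(398,200)],i)
oo=r.inv().apply(o-pos); vv=r.inv().apply(v)
for tz in (.0089,): print((oo+vv*((tz-oo[2])/vv[:,2])[:,None]).round(4))
for u,vv_ in [(270,150),(380,150),(270,230),(380,230)]:
    o,v=ray("wrist",[(u,vv_)],i); print(r.inv().apply(o+v[0]*d[vv_,u]-pos).round(4))
E
```

```text
[[ 0.0705 -0.0427  0.0089]
 [ 0.0708  0.0462  0.0089]
 [ 0.0291 -0.0414  0.0089]
 [ 0.0291  0.0469  0.0089]]
[ 0.0583 -0.0272  0.0092]
[0.0583 0.0348 0.0093]
[ 0.0101 -0.0293  0.0091]
[0.0098 0.0375 0.0099]
```

```bash
cat >> tab.py <<'E'
TX=np.array([0.48273069,0.00162836,0]); TR=R.from_euler('z',-14.443,degrees=True)
def tgt(tipx,tipz,tilt,y=2.0,off=1.5,h=26.9):
    # table frame, mm; returns TCP world pos, rot
    a=np.radians(tilt); Ry=R.from_rotvec([0,-a,0])
    p=np.array([tipx,y,tipz])+Ry.apply([72.25+off,0,h])
    return TX+TR.apply(p/1000), TR*Ry*R.from_euler('x',180,degrees=True)
E
python3 - <<'E'
from tab import *
p,r=now()
a=tgt(-80,140,9); print(a[0])
rows(p,r,[p[0],p[1]+.09,.235],r,2)
rows([p[0],p[1]+.09,.235],r,a[0],a[1],8)
E
```

```text
t 6.35 pos [ 0.5203 -0.3619  0.2146] xyaw -15.14 zaxis [-0.004   0.0027 -1.    ] F [-0.8  0.  -3.3] w 0.0121 q [-0.63  0.42  1.42 -0.    1.32  1.21]
[0.47222266 0.00640004 0.17810586]
rows mm/deg per row:
[[-11.8 -43.5 -10.1   0.    0.    0. ]
 [-11.8 -43.5 -10.1   0.    0.    0. ]]
rows mm/deg per row:
[[-14.9 -32.    7.2  -0.    1.2  -0.1]
 [-14.9 -32.    6.9  -0.    1.2  -0.1]
 [-15.  -32.1   6.6  -0.    1.2  -0.1]
 [-15.1 -32.1   6.3  -0.    1.2  -0.1]
 [-15.2 -32.1   6.   -0.    1.2  -0.1]
 [-15.3 -32.1   5.7  -0.    1.2  -0.1]
 [-15.3 -32.1   5.4  -0.    1.2  -0.1]
 [-15.4 -32.2   5.1  -0.    1.2  -0.1]]
```

Call:
drive_tool --commands "-0.012 -0.0435 -0.01 0 0 0 1; -0.012 -0.0435 -0.01 0 0 0 1; -0.018 -0.0425 0.005 0 1.5 -0.1 1; -0.0195 -0.0425 0.005 0 1.5 -0.1 1; -0.02 -0.0425 0.007 0 1.5 -0.1 1; -0.0205 -0.0425 0.008 0 1.5 -0.1 1; -0.0215 -0.0435 0.01 0 1.5 -0.2 1; -0.0215 -0.0435 0.012 0 1.5 -0.1 1"

```text
t: 7.35
tool_pos: [0.4721, 0.0072, 0.1795]
tcp_rot: [0.989, -0.125, 0.076, 0.011]
force: [0.5, 0.4, -3.4]
grip_width: 0.0118
```

Call:
drive_tool --commands "0 0 0 0 0 0 1; 0 0 0 0 0 0 1; 0 0 0 0 0 0 1"

```text
t: 7.72
tool_pos: [0.4744, 0.0049, 0.1816]
tcp_rot: [0.989, -0.126, 0.078, 0.011]
force: [-0.3, -0.4, -4.0]
grip_width: 0.0119
```

```bash
python3 - <<'E'
from tab import *
p,r=now()
grab("wrist","w5"); grab("side","s5")
p,r=now()
a=tgt(-80,140,9); rows(p,r,a[0],a[1],1)
a=tgt(-80,115,9); rows(p,r,a[0],a[1],1)
E
```

```text
t 7.72 pos [0.4744 0.0049 0.1816] xyaw -14.51 zaxis [ 0.1507 -0.0406 -0.9877] F [-0.3 -0.4 -4. ] w 0.0119 q [ 0.02  0.11  1.94 -0.05  0.94  1.87]
t 7.83 pos [0.4744 0.0048 0.1818] xyaw -14.53 zaxis [ 0.1512 -0.0405 -0.9877] F [-0.1  0.  -4.2] w 0.012 q [ 0.02  0.11  1.94 -0.05  0.94  1.87]
rows mm/deg per row:
[[-3.1 -1.   3.3  0.1 -0.  -0.1]]
rows mm/deg per row:
[[-7.  -1.  28.   0.1 -0.  -0.1]]
```

View pics/w5.png

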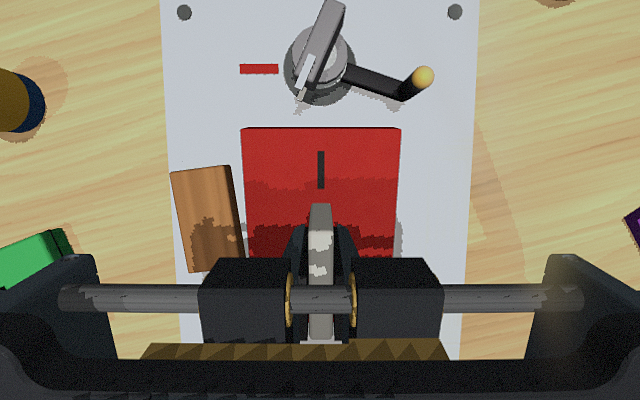

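View pics/s5.png

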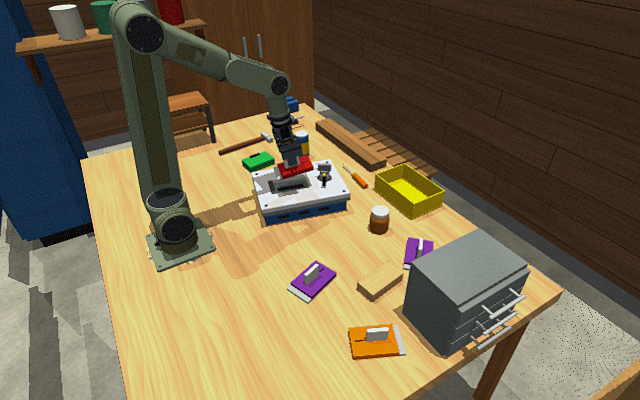

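```bash
python3 - <<'E'
from tab import *
p,d,i=load("w5")
P=plane("wrist",[(183.5,12),(455,12)],.09,i); print((TR.inv().apply(P-TX)*1000).round(1))
s=ctrl.read_state(); r=R.from_quat(s["tcp_rot"]); T=i["pose"]
o,v=ray("wrist",[(241,128),(402,127.5),(248,240),(397,240)],i)
oo=r.inv().apply(o-s["tool_pos"]); vv=r.inv().apply(v)
Q=oo+vv*((.0089-oo[2])/vv[:,2])[:,None]; print(Q.round(4))
print((TR.inv().apply(s["tool_pos"]+r.apply(Q)-TX)*1000).round(1), (TR.inv().apply(s["tool_pos"]-TX)*1000).round(1))
g=cv2.cvtColor(p,cv2.COLOR_BGR2HSV)[...,1]
print(g[240,238:256],g[240,390:404]); print(g[150,236:250],g[150,394:408])
E
```

```text
[[ 164.   110.9   90. ]
 [ 163.9 -109.7   90. ]]
[[ 0.0701 -0.0427  0.0089]
 [ 0.0705  0.0459  0.0089]
 [ 0.0035 -0.0431  0.0089]
 [ 0.0036  0.0477  0.0089]]
[[ 61.9  43.6 184. ]
 [ 62.1 -45.  184.1]
 [ -3.9  44.1 173.6]
 [ -4.  -46.7 173.7]] [ -8.8   1.  181.8]
[125 159  96 130 190   4   4   4   2  10 185 255 220 216 199 216 255 218] [228 199 225 122  10   3   5   2   5   5   7  13   5  15]
[ 15  15  15  15  26  53 202 197 195 200 203 196 192 193] [197 198 200 197 200 194  30  23  15  13  14  15  15  14]
```

```bash
python3 - <<'E'
from tab import *
p,r=now()
for z in (95,76):
    a=tgt(-80,z,9,y=1.5); rows(p,r,a[0],a[1],1); p,r=a
E
```

```text
t 7.83 pos [0.4744 0.0048 0.1818] xyaw -14.53 zaxis [ 0.1512 -0.0405 -0.9877] F [-0.1  0.  -4.2] w 0.012 q [ 0.02  0.11  1.94 -0.05  0.94  1.87]
rows mm/deg per row:
[[-10.1  -0.5  47.7   0.1  -0.   -0.1]]
rows mm/deg per row:
[[-3.  -0.  18.8  0.   0.   0. ]]
```

Call:
drive_tool --commands "-0.003 -0.0005 0.012 0 0 0 1; -0.003 0 0.012 0 0 0 1; -0.002 0 0.012 0 0 0 1; -0.002 0 0.012 0 0 0 1; 0 0 0 0 0 0 1; 0 0 0 0 0 0 1"

```text
t: 8.57
tool_pos: [0.4723, 0.0069, 0.1331]
tcp_rot: [0.989, -0.125, 0.078, 0.01]
force: [0.1, -1.0, -3.8]
grip_width: 0.0115
```

```bash
python3 - <<'E'
from tab import *
p,r=now()
grab("wrist","w6"); grab("side","s6")
for z in (95,76):
    a=tgt(-80,z,9,y=1.5); rows(p,r,a[0],a[1],1); p,r=a
p=cv2.imread("pics/s6.png"); cv2.imwrite("pics/s6c.png",cv2.resize(p[110:230,230:370],None,fx=5,fy=5,interpolation=cv2.INTER_CUBIC))
E
```

```text
t 8.57 pos [0.4723 0.0069 0.1331] xyaw -14.42 zaxis [ 0.1519 -0.0401 -0.9876] F [ 0.1 -1.  -3.8] w 0.0115 q [ 0.02  0.16  2.02 -0.06  0.81  1.88]
rows mm/deg per row:
[[ 0.1  1.  -0.   0.1 -0.   0. ]]
rows mm/deg per row:
[[-3.  -0.  18.8  0.   0.   0. ]]
```

View pics/w6.png

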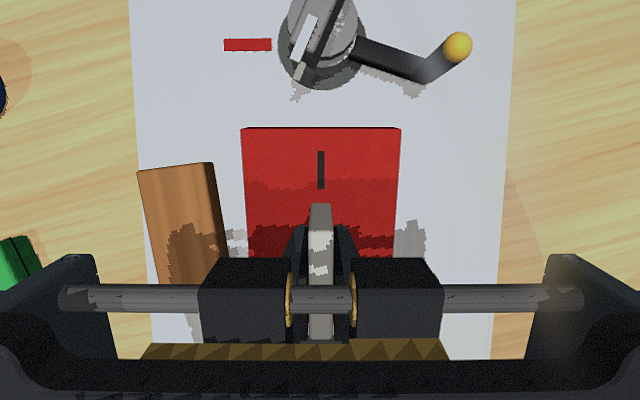

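View pics/s6c.png

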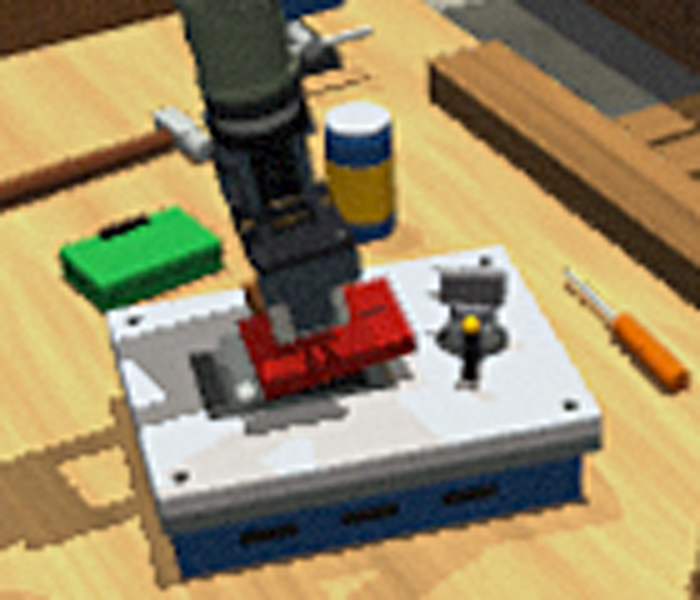

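Call:
drive_tool --commands "-0.001 0.0005 0.006 0 0 0 1; -0.001 0 0.006 0 0 0 1; -0.001 0 0.0065 0 0 0 1; 0 0 0 0 0 0 1; 0 0 0 0 0 0 1"

```text
t: 9.3
tool_pos: [0.4719, 0.0064, 0.1142]
tcp_rot: [0.989, -0.125, 0.078, 0.01]
force: [0.0, -0.0, -3.4]
grip_width: 0.0119
```

```bash
python3 - <<'E'
from tab import *
p,r=now()
for x,z,t in ((-80,73.5,9),(-95,73.5,9),(-101,73,8.5),(-102,72.5,4),(-102,72,0)):
    a=tgt(x,z,t,y=1.5); rows(p,r,a[0],a[1],1); p,r=a
E
```

```text
t 9.3 pos [0.4719 0.0064 0.1142] xyaw -14.43 zaxis [ 0.1514 -0.0401 -0.9877] F [ 0.  -0.  -3.4] w 0.0119 q [ 0.02  0.18  2.05 -0.06  0.76  1.88]
rows mm/deg per row:
[[-0.1  0.4  2.6  0.1 -0.   0. ]]
rows mm/deg per row:
[[-14.8  -0.   -2.3   0.    0.    0. ]]
rows mm/deg per row:
[[-5.8  0.   0.2 -0.  -0.5  0. ]]
rows mm/deg per row:
[[ 0.8  0.   6.2  0.  -4.5 -0. ]]
rows mm/deg per row:
[[ 1.7 -0.   5.7  0.  -4.  -0. ]]
```

Call:
drive_tool --commands "0 0 0.0025 0 0 0 1; -0.005 0 -0.0008 0 0 0 1; -0.005 0 -0.0008 0 0 0 1; -0.005 0 -0.0008 0 0 0 1; 0 0 0 0 0 0 1; 0 0 0 0 0 0 1"

```text
t: 10.05
tool_pos: [0.4576, 0.0101, 0.1118]
tcp_rot: [0.989, -0.125, 0.078, 0.01]
force: [0.5, 0.3, -2.8]
grip_width: 0.0116
```

```bash
python3 - <<'E'
from tab import *
p,r=now()
for x,z,t in ((-95,73.5,9),(-101,73,8.5),(-102,72.5,4),(-102,72,0)):
    a=tgt(x,z,t,y=1.5); rows(p,r,a[0],a[1],1); p,r=a
E
```

```text
t 10.05 pos [0.4576 0.0101 0.1118] xyaw -14.42 zaxis [ 0.1518 -0.04   -0.9876] F [ 0.5  0.3 -2.8] w 0.0116 q [ 0.03  0.17  2.08 -0.07  0.74  1.9 ]
rows mm/deg per row:
[[ 0.1  0.4  0.3  0.1 -0.   0. ]]
rows mm/deg per row:
[[-5.8  0.   0.2 -0.  -0.5  0. ]]
rows mm/deg per row:
[[ 0.8  0.   6.2  0.  -4.5 -0. ]]
rows mm/deg per row:
[[ 1.7 -0.   5.7  0.  -4.  -0. ]]
```

Call:
drive_tool --commands "-0.003 0 0 0 -0.2 0 1; -0.003 0.0005 0.0002 0 -0.3 0 1; 0 0 0 0 0 0 1; 0 0 0 0 0 0 1"

```text
t: 10.55
tool_pos: [0.4516, 0.011, 0.1106]
tcp_rot: [0.989, -0.125, 0.074, 0.01]
force: [0.4, -0.7, -4.0]
grip_width: 0.0122
```

```bash
python3 - <<'E'
from tab import *
p,r=now()
grab("wrist","w7"); grab("side","s7")
for x,z,t in ((-101,73,8.5),(-101.5,72.8,6),(-102,72.5,3),(-102,72,0)):
    a=tgt(x,z,t,y=1.5); rows(p,r,a[0],a[1],1); p,r=a
p=cv2.imread("pics/s7.png"); p=cv2.resize(p[110:230,230:370],None,fx=4,fy=4,interpolation=cv2.INTER_CUBIC)
w=cv2.imread("pics/w7.png")[80:300,140:480]
cv2.imwrite("pics/j7.png",np.vstack([p,cv2.resize(w,(560,362))])[:, :][:842])
cv2.imwrite("pics/s7c.png",p)
E
```

```text
t 10.55 pos [0.4516 0.011  0.1106] xyaw -14.43 zaxis [ 0.143  -0.0379 -0.989 ] F [ 0.4 -0.7 -4. ] w 0.0122 q [ 0.03  0.16  2.09 -0.06  0.75  1.9 ]
rows mm/deg per row:
[[ 0.4 -0.2  0.1  0.1 -0.   0. ]]
rows mm/deg per row:
[[ 0.6  0.   3.4  0.  -2.5 -0. ]]
rows mm/deg per row:
[[ 0.8 -0.   4.1  0.  -3.  -0. ]]
rows mm/deg per row:
[[ 1.3 -0.   4.4  0.  -3.  -0. ]]
```

View pics/w7.png

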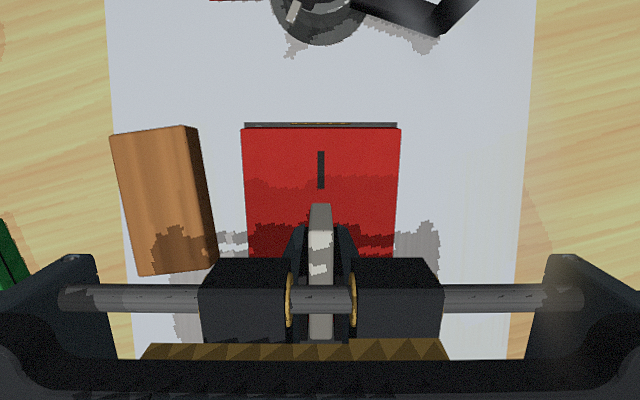

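View pics/s7c.png

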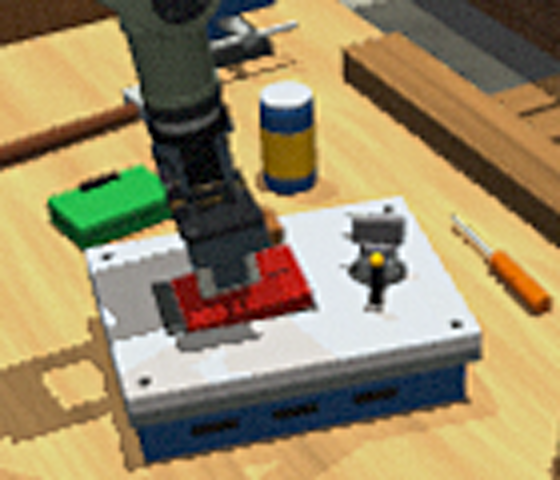

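```bash
python3 - <<'E'
from tab import *
p,d,i=load("w7")
cv2.imwrite("pics/w7c.png",np.hstack([cv2.resize(p[110:160,232:272],None,fx=9,fy=9,interpolation=0),cv2.resize(p[110:160,375:415],None,fx=9,fy=9,interpolation=0)]))
P=plane("wrist",[(244.5,122.5),(397.5,123)],.09,i); print((TR.inv().apply(P-TX)*1000).round(1))
P=plane("wrist",[(241,128),(401,128)],.112,i); print((TR.inv().apply(P-TX)*1000).round(1))
E
```

```text
[[ 43.6  47.2  90. ]
 [ 43.4 -47.4  90. ]]
[[ 38.3  44.1 112. ]
 [ 38.4 -44.2 112. ]]
```

View pics/w7c.png

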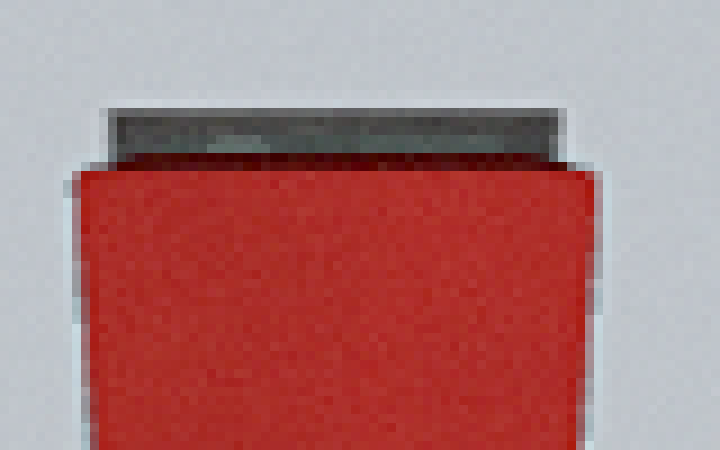

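Call:
drive_tool --commands "-0.0003 0 0.0017 0 -1.3 0 1; 0 0 0.0017 0 -1.3 0 1; 0 0 0.002 0 -1.5 0 1; 0.0003 0 0.0021 0 -1.5 0 1; 0 0 0 0 0 0 1; 0 0 0 0 0 0 1"

```text
t: 11.4
tool_pos: [0.4522, 0.0108, 0.1029]
tcp_rot: [0.992, -0.126, 0.025, 0.004]
force: [-0.5, -0.4, -3.0]
grip_width: 0.0116
```

```bash
python3 - <<'E'
from tab import *
p,r=now()
grab("wrist","w8")
for x,z,t in ((-102,72.5,3),(-102,72,0)):
    a=tgt(x,z,t,y=1.5); rows(p,r,a[0],a[1],1); p,r=a
E
```

```text
t 11.4 pos [0.4522 0.0108 0.1029] xyaw -14.44 zaxis [ 0.0483 -0.0137 -0.9987] F [-0.5 -0.4 -3. ] w 0.0116 q [ 0.01  0.22  2.03 -0.02  0.85  1.84]
rows mm/deg per row:
[[ 2.1 -0.2 -0.2  0.1  0.1  0. ]]
rows mm/deg per row:
[[ 1.3 -0.   4.4  0.  -3.  -0. ]]
```

View pics/w8.png

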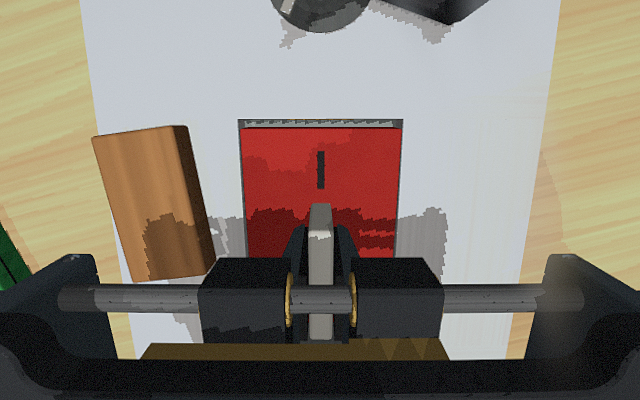

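Call:
drive_tool --commands "0.0013 0 0.001 0 -0.8 0 1; 0.001 0 0.0015 0 -1.1 0 1; 0.0007 0 0.0015 0 -1 0 1; 0 0 0 0 0 0 1; 0 0 0 0 0 0 1"

```text
t: 12.08
tool_pos: [0.4553, 0.01, 0.0991]
tcp_rot: [0.992, -0.126, -0.0, 0.001]
force: [-0.8, 0.9, -3.6]
grip_width: 0.0119
```

```bash
python3 - <<'E'
from tab import *
p,r=now()
grab("wrist","w9")
for x,z,t in ((-102,72,0),):
    a=tgt(x,z,t,y=1.5); rows(p,r,a[0],a[1],1); p,r=a
E
```

```text
t 12.07 pos [0.4553 0.01   0.0991] xyaw -14.44 zaxis [-6.0e-04 -1.1e-03 -1.0e+00] F [-0.8  0.9 -3.6] w 0.0119 q [-0.    0.25  2.   -0.    0.9   1.82]
rows mm/deg per row:
[[ 0.4 -0.2  0.2  0.1  0.  -0. ]]
```

View pics/w9.png

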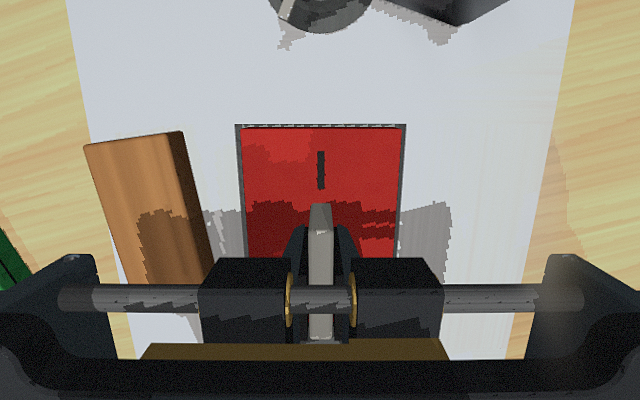

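Call:
drive_tool --commands "0 0 0.0007 0 0 0 1; 0 0 0.0005 0 0 0 1; 0 0 0 0 0 0 1"

```text
t: 12.5
tool_pos: [0.4553, 0.01, 0.0989]
tcp_rot: [0.992, -0.126, 0.0, 0.001]
force: [-1.9, -0.8, 4.5]
grip_width: 0.0116
```

Call:
drive_tool --commands "0 0 0 0 0 0 0.3; 0 0 0 0 0 0 0.3; 0 0 0 0 0 0 0.3; 0 0 0 0 0 0 0.3"

```text
t: 13.0
tool_pos: [0.4555, 0.0101, 0.098]
tcp_rot: [0.992, -0.126, 0.0, 0.001]
force: [0.2, 0.6, -0.3]
grip_width: 0.0321
```

Call:
drive_tool --commands "0 0 -0.02 0 0 0 0.3; 0 0 -0.03 0 0 0 0.3; 0 0 -0.04 0 0 0 0.3; 0 0 -0.04 0 0 0 0.3; -0.02 0 -0.04 0 0 0 0.3; -0.02 0 -0.04 0 0 0 0.3; 0 0 0 0 0 0 0.3"

```text
t: 13.88
tool_pos: [0.4173, 0.0205, 0.3112]
tcp_rot: [0.992, -0.125, 0.004, -0.0]
force: [0.2, 0.6, -0.4]
grip_width: 0.032
```

```bash
python3 - <<'E'
from tab import *
p,r=now()
p,d,i=grab("wrist","w10")
cv2.imwrite("pics/w10c.png",cv2.resize(p[0:240,200:430],None,fx=2.5,fy=2.5,interpolation=cv2.INTER_CUBIC))
E
```

```text
t 13.88 pos [0.4173 0.0205 0.3112] xyaw -14.41 zaxis [ 7.e-03 -8.e-04 -1.e+00] F [ 0.2  0.6 -0.4] w 0.032 q [ 0.02  0.01  1.71 -0.    1.42  1.84]
```

View pics/w10c.png

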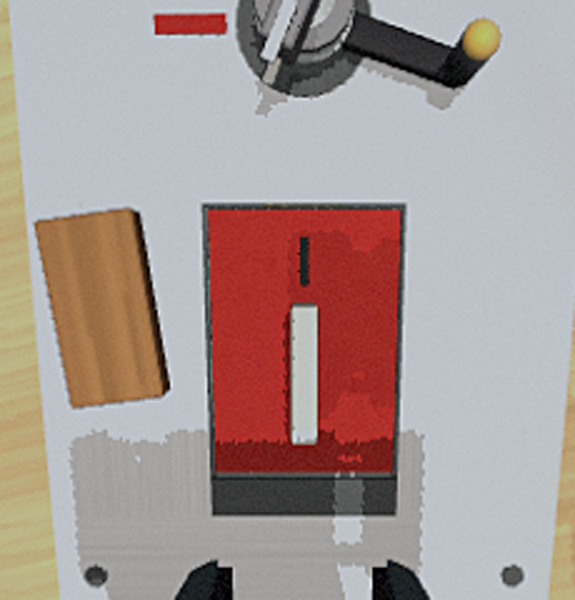

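```bash
cat >> tab.py <<'E'
def T2W(x,y,z): return TX+TR.apply(np.array([x,y,z])/1000)
def lev(q,z,ax=120,ay=1.3,rad=70.):
    a=np.radians(-108)+q
    return T2W(ax+rad*np.cos(a),ay+rad*np.sin(a),z), down(-14.443-108+np.degrees(q)+180)
E
python3 - <<'E'
from tab import *
p,d,i=load("w10")
def pt(u,v):
    o,w=ray("wrist",[(u,v)],i); return (TR.inv().apply(o+w[0]*d[v,u]-TX)*1000).round(1)
for q in [(290,90),(350,100),(290,150),(350,170),(300,184),(270,140),(380,130),(250,60),(380,60)]: print(q,pt(*q))
p,r=now(); print(TR.inv().apply(p-TX)*1000)
a=lev(0,190); print(a[0]); rows(p,r,a[0],a[1],8)
b=lev(0,117); rows(*a,*b,3)
E
```

```text
(290, 90) [34.2 36.8 89.1]
(350, 100) [ 23.1 -33.6  90.1]
(290, 150) [-35.7  38.4  89.7]
(350, 170) [-60.3 -35.8  89.9]
(300, 184) [-78.2  26.8  90.5]
(270, 140) [-23.5  62.3  90.4]
(380, 130) [-11.4 -70.7  89.6]
(250, 60) [67.1 81.9 89.2]
(380, 60) [ 67.1 -66.9  89.2]
t 13.93 pos [0.4169 0.0203 0.3091] xyaw -14.42 zaxis [ 0.0032 -0.001  -1.    ] F [-0.4  0.3 -0.4] w 0.0322 q [ 0.02  0.01  1.71 -0.    1.42  1.84]
[-68.37260572   1.70681389 309.13541164]
[ 0.56171026 -0.08611752  0.19      ]
rows mm/deg per row:
[[20.8  8.4 15.   0.  -0.  -9. ]
 [19.2 11.5 15.   0.  -0.  -9. ]
 [17.2 14.4 14.9  0.  -0.  -9. ]
 [14.7 16.9 14.9  0.  -0.  -9. ]
 [11.9 19.  14.9  0.  -0.  -9. ]
 [ 8.8 20.7 14.9  0.  -0.  -9. ]
 [ 5.5 21.8 14.9  0.  -0.  -9. ]
 [ 2.  22.4 14.9  0.  -0.  -9. ]]
rows mm/deg per row:
[[-0.  -0.  24.3  0.   0.   0. ]
 [-0.  -0.  24.3  0.   0.   0. ]
 [-0.  -0.  24.3  0.   0.   0. ]]
```

Plate reads flush (plate top 89–90 mm = table top). Now towards the lever post.

Call:
drive_tool --commands "0.021 0.0085 0.012 0 0 -9 0.3; 0.019 0.0115 0.012 0 0 -9 0.3; 0.017 0.0145 0.012 0 0 -9 0.3; 0.0145 0.017 0.012 0 0 -9 0.3; 0.012 0.019 0.012 0 0 -9 0.3; 0.009 0.0205 0.012 0 0 -9 0.3; 0.0055 0.022 0.012 0 0 -9 0.3; 0.002 0.0225 0.012 0 0 -9 0.3"

```text
t: 14.92
tool_pos: [0.5612, -0.0872, 0.2095]
tcp_rot: [0.875, 0.484, -0.002, -0.001]
force: [0.4, 0.6, -0.2]
grip_width: 0.0318
```

Call:
drive_tool --commands "0 0 0 0 0 0 0.3; 0 0 0 0 0 0 0.3"

```text
t: 15.18
tool_pos: [0.5604, -0.0863, 0.2112]
tcp_rot: [0.877, 0.481, -0.001, -0.0]
force: [-0.3, 0.2, -0.5]
grip_width: 0.0318
```

```bash
python3 - <<'E'
from tab import *
p,d,i=grab("wrist","w11")
p,r=now(); 
a=lev(0,190); rows(p,r,a[0],a[1],1)
b=lev(0,117); rows(*a,*b,3)
E
```

```text
t 15.22 pos [ 0.5606 -0.0862  0.2118] xyaw 57.49 zaxis [-1.2e-03 -7.0e-04 -1.0e+00] F [-0.  -0.1  0.3] w 0.0321 q [-0.17  0.31  1.59 -0.    1.25  0.4 ]
rows mm/deg per row:
[[ 0.7  0.9 21.8 -0.   0.1 -0.1]]
rows mm/deg per row:
[[-0.  -0.  24.3  0.   0.   0. ]
 [-0.  -0.  24.3  0.   0.   0. ]
 [-0.  -0.  24.3  0.   0.   0. ]]
```

View pics/w11.png

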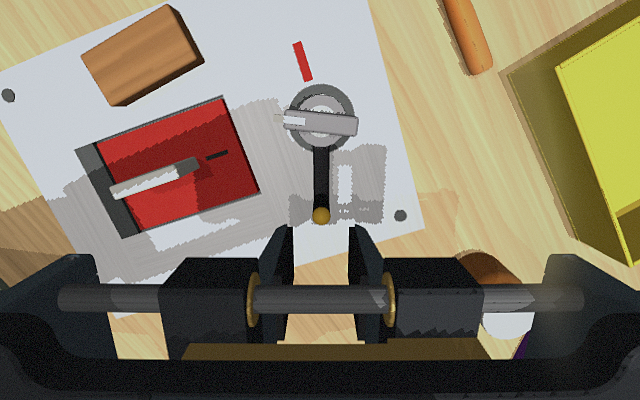

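```bash
python3 - <<'E'
from tab import *
p,d,i=load("w11")
s=ctrl.read_state(); r=R.from_quat(s["tcp_rot"])
P=plane("wrist",[(320.5,215)],.154,i); print("post in tool",r.inv().apply(P-s["tool_pos"])*1000, TR.inv().apply(P-TX)*1000)
P=plane("wrist",[(284,114),(357,127),(286,120),(356,135)],.155,i); print("knob",TR.inv().apply(P-TX)*1000)
E
```

```text
post in tool [[ 1.98244262  0.24242907 57.84064958]] [[ 98.07697913 -63.88957515 154.        ]]
knob [[ 97.10804437  13.91989688 155.        ]
 [142.31477409 -10.03179453 155.        ]
 [ 97.05714565   9.71484052 155.        ]
 [140.11560102 -15.06931843 155.        ]]
```

Call:
drive_tool --commands "0.001 0.0005 0.03 0 0 0 0.3; 0.0005 0 0.03 0 0 0 0.3; 0 0 0.02 0 0 0 0.3; 0 0 0.0135 0 0 0 0.3; 0 0 0 0 0 0 0.9; 0 0 0 0 0 0 0.9; 0 0 0 0 0 0 0.9; 0 0 0 0 0 0 0.9" --newtons 15

```text
t: 16.23
tool_pos: [0.5626, -0.0857, 0.1194]
tcp_rot: [0.877, 0.481, 0.0, 0.001]
force: [-1.4, 0.5, 3.1]
grip_width: 0.0137
```

```bash
python3 - <<'E'
from tab import *
p,r=now(); print(TR.inv().apply(p-TX)*1000)
q=0;
for k in range(1,9):
    a=lev((k-1)*.13,117); b=lev(k*.13,117); rows(*a,*b,1)
E
```

```text
t 16.23 pos [ 0.5626 -0.0857  0.1194] xyaw 57.55 zaxis [ 8.0e-04 -1.1e-03 -1.0e+00] F [-1.4  0.5  3.1] w 0.0137 q [-0.17  0.39  1.72 -0.    1.04  0.4 ]
[ 99.13098965 -64.62449318 119.44476587]
rows mm/deg per row:
[[ 0.6  9.1  0.   0.   0.  -7.4]]
rows mm/deg per row:
[[ 0.6  9.1  0.   0.   0.  -7.4]]
rows mm/deg per row:
[[ 0.6  9.1  0.   0.   0.  -7.4]]
rows mm/deg per row:
[[ 0.6  9.1  0.  -0.   0.  -7.4]]
rows mm/deg per row:
[[ 0.6  9.1  0.   0.   0.  -7.4]]
rows mm/deg per row:
[[ 0.6  9.1  0.   0.   0.  -7.4]]
rows mm/deg per row:
[[ 0.6  9.1  0.   0.   0.  -7.4]]
rows mm/deg per row:
[[ 0.6  9.1  0.   0.   0.  -7.4]]
```

Call:
drive_tool --commands "0.0005 0.0084 0 0 0 -6.9 0.9; 0.0005 0.0084 0 0 0 -6.9 0.9; 0.0005 0.0084 0 0 0 -6.9 0.9; 0.0005 0.0084 0 0 0 -6.9 0.9; 0 0 0 0 0 0 0.9"

```text
t: 16.85
tool_pos: [0.5951, -0.0958, 0.1194]
tcp_rot: [0.737, 0.676, 0.001, 0.001]
force: [0.1, 3.4, 4.5]
grip_width: 0.013
```

Call:
drive_tool --commands "0.0005 0.0084 0 0 0 -6.9 0.9; 0.0005 0.0084 0 0 0 -6.9 0.9; 0.0005 0.0084 0 0 0 -6.9 0.9; 0.0005 0.0076 0 0 0 -6.2 0.9; 0 0 0 0 0 0 0.9; 0 0 0 0 0 0 0.9"

```text
t: 17.6
tool_pos: [0.6262, -0.0901, 0.1194]
tcp_rot: [0.56, 0.829, 0.001, 0.0]
force: [-0.6, 5.3, 3.7]
grip_width: 0.0136
```

```bash
python3 - <<'E'
from tab import *
p,r=now(); q=TR.inv().apply(p-TX)*1000; v=q[:2]-[120,1.3]; print(q, np.hypot(*v), np.arctan2(v[1],v[0])+np.radians(108))
E
```

```text
t 17.6 pos [ 0.6262 -0.0901  0.1194] xyaw 111.92 zaxis [ 8.e-04  9.e-04 -1.e+00] F [-0.6  5.3  3.7] w 0.0136 q [-0.16  0.48  1.56  0.    1.1  -0.54]
[161.85705872 -53.08326894 119.38439422] 68.62618527117374 0.9701294890289841
```

Call:
drive_tool --commands "0 0 0 0 0 0 0.3; 0 0 0 0 0 0 0.3; 0 0 0 0 0 0 0.3; 0 0 -0.03 0 0 0 0.3; 0 0 -0.04 0 0 0 0.3; 0 0 -0.03 0 0 0 0.3"

```text
t: 18.35
tool_pos: [0.6265, -0.0917, 0.2202]
tcp_rot: [0.559, 0.829, -0.0, 0.001]
force: [-0.8, -0.5, 0.8]
grip_width: 0.0316
```

```bash
python3 - <<'E'
from tab import *
p,r=now()
rows(p,r,T2W(120,1.3,215),down(140),4)
E
```

```text
t 18.35 pos [ 0.6265 -0.0917  0.2202] xyaw 112.03 zaxis [ 0.0012 -0.0017 -1.    ] F [-0.8 -0.5  0.8] w 0.0316 q [-0.16  0.41  1.41 -0.    1.32 -0.55]
rows mm/deg per row:
[[17.5 -0.3  1.3 -0.   0.  -7. ]
 [17.4  1.9  1.3 -0.   0.  -7. ]
 [17.1  4.   1.3 -0.   0.  -7. ]
 [16.5  6.   1.3 -0.   0.  -7. ]]
```

Call:
drive_tool --commands "0.0175 -0.0005 0 0 0 -7 0.3; 0.0175 0.002 0 0 0 -7 0.3; 0.017 0.004 0 0 0 -7 0.3; 0.0165 0.006 0 0 0 -7 0.3; 0 0 0 0 0 0 0.3; 0 0 0 0 0 0 0.3"

```text
t: 19.1
tool_pos: [0.599, -0.0274, 0.2185]
tcp_rot: [0.342, 0.94, -0.001, 0.0]
force: [0.1, -1.4, -0.4]
grip_width: 0.0321
```

```bash
python3 - <<'E'
from tab import *
p,d,i=grab("wrist","w12")
p,r=now(); print(TR.inv().apply(p-TX)*1000)
E
```

```text
t 19.15 pos [ 0.5991 -0.0275  0.2185] xyaw 139.95 zaxis [ 0.     -0.0015 -1.    ] F [ 0.5  0.2 -0.7] w 0.0323 q [-0.06  0.36  1.5  -0.    1.29 -0.94]
[119.92406153   0.7952028  218.45468186]
```

View pics/w12.png

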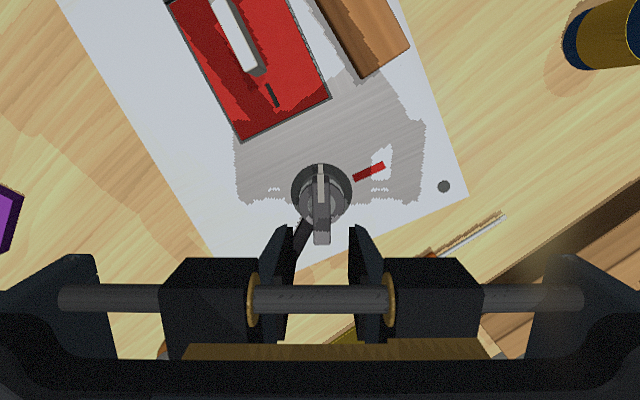

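```bash
python3 - <<'E'
from tab import *
p,d,i=load("w12")
cv2.imwrite("pics/w12c.png",cv2.resize(p[150:260,260:400],None,fx=5.5,fy=5.5,interpolation=cv2.INTER_CUBIC))
E
```

```text
(no output)
```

View pics/w12c.png

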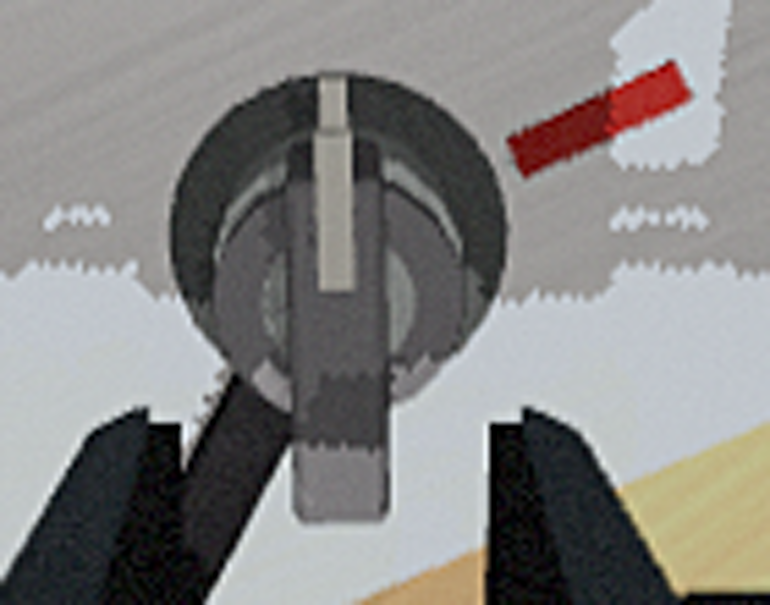

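```bash
python3 - <<'E'
from tab import *
p,d,i=load("w12")
c=lambda u,v:(260+u/5.5-.4,150+v/5.5-.4)
P=plane("wrist",[c(289,190),c(296,510),c(383,190),c(389,510),c(336,135),c(336,288)],.155,i)
t=TR.inv().apply(P-TX)[:,:2]*1000; print(t.round(1))
for a,b in ((1,0),(3,2),(5,4)):
    v=t[a-1+0]-t[a] if 0 else t[b]-t[a]; an=np.degrees(np.arctan2(v[1],v[0])); print("ang",an,"adj",np.radians(90+74.48-an))
s=ctrl.read_state(); r=R.from_quat(s["tcp_rot"]); print((r.inv().apply(P-s["tool_pos"])*1000).round(1))
E
```

```text
[[ 94.    5.2]
 [137.3 -14.8]
 [ 99.6  16.8]
 [143.1  -2.7]
 [ 89.9  14.3]
 [109.5   4.9]]
ang 155.20634242246217 adj 0.16185585843055678
ang 155.92973096598448 adj 0.14923034657488626
ang 154.43496596108488 adj 0.1753189174539733
[[ 25.3  -7.2  63.4]
 [-22.3  -6.5  63.5]
 [ 25.3   5.7  63.4]
 [-22.3   7.   63.5]
 [ 33.   -0.7  63.4]
 [ 11.3  -0.7  63.4]]
```

Call:
drive_tool --commands "0.001 0 0.03 0 0 -1 0.3; 0.0005 0 0.03 0 0 0 0.3; 0 0 0.025 0 0 0 0.3; 0 0 0.0125 0 0 0 0.3; 0 0 0 0 0 0 0.9; 0 0 0 0 0 0 0.9; 0 0 0 0 0 0 0.9; 0 0 0 0 0 0 0.9" --newtons 25

```text
t: 20.15
tool_pos: [0.5998, -0.0274, 0.1281]
tcp_rot: [0.334, 0.943, -0.0, 0.004]
force: [-7.6, -1.0, 31.6]
grip_width: 0.014
```

```bash
python3 - <<'E'
from tab import *
p,r=now(); print(TR.inv().apply(p-TX)*1000)
E
```

```text
t 20.15 pos [ 0.5998 -0.0274  0.1281] xyaw 140.97 zaxis [ 0.0077 -0.003  -1.    ] F [-7.6 -1.  31.6] w 0.014 q [-0.06  0.42  1.64 -0.    1.08 -0.95]
[120.55464496   1.1079927  128.05397131]
```

Call:
drive_tool --commands "0 0 0 0 0 0 0.4; 0 0 0 0 0 0 0.4; 0 0 -0.0045 0 0 0 0.4; 0 0 -0.0045 0 0 0 0.4; 0 0 0 0 0 0 0.4"

```text
t: 20.78
tool_pos: [0.5974, -0.0264, 0.1297]
tcp_rot: [0.334, 0.943, -0.001, -0.0]
force: [-0.4, -0.4, -0.1]
grip_width: 0.0271
```

```bash
python3 - <<'E'
from tab import *
p,r=now(); print(TR.inv().apply(p-TX)*1000)
p,d,i=grab("side","s13"); cv2.imwrite("pics/s13c.png",cv2.resize(p[90:230,230:390],None,fx=4.5,fy=4.2,interpolation=cv2.INTER_CUBIC))
grab("wrist","w13")
E
```

```text
t 20.77 pos [ 0.5974 -0.0264  0.1297] xyaw 141.01 zaxis [-0.001  -0.0013 -1.    ] F [-0.4 -0.4 -0.1] w 0.0271 q [-0.06  0.42  1.63 -0.    1.09 -0.95]
[118.05656591   1.41501343 129.69395232]
```

View pics/s13c.png

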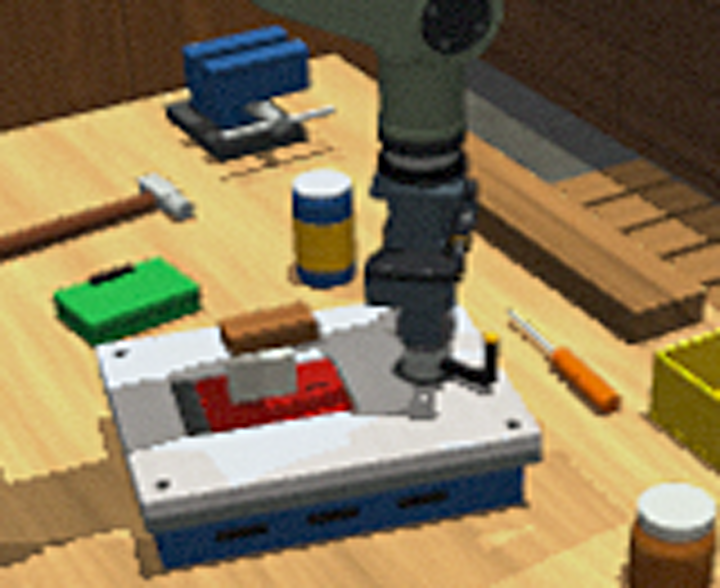

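View pics/w13.png

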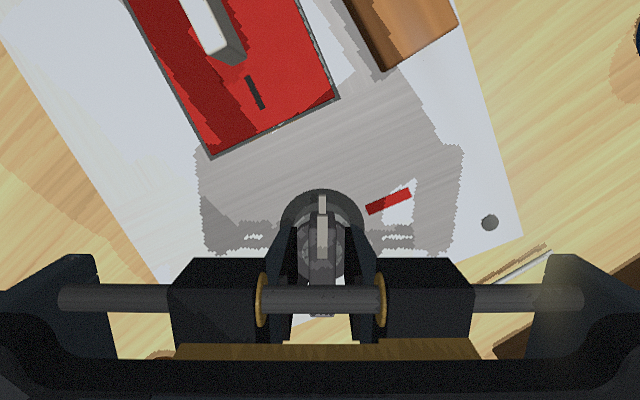

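Call:
drive_tool --commands "0 0 0 0 0 0 0.9; 0 0 0 0 0 0 0.9; 0 0 0 0 0 0 0.9; 0 0 0 0 0 2 0.9; 0 0 0 0 0 4 0.9; 0 0 0 0 0 4 0.9; 0 0 0 0 0 0 0.9"

```text
t: 21.75
tool_pos: [0.5977, -0.0256, 0.1295]
tcp_rot: [0.414, 0.91, -0.0, -0.0]
force: [0.8, 2.1, -5.4]
grip_width: 0.014
```

```bash
python3 - <<'E'
from tab import *
p,r=now(); print(TR.inv().apply(p-TX)*1000, ctrl.read_state()["ft_torque"])
E
```

```text
t 21.75 pos [ 0.5977 -0.0256  0.1295] xyaw 131.04 zaxis [-2.e-04 -4.e-04 -1.e+00] F [ 0.8  2.1 -5.4] w 0.014 q [-0.06  0.42  1.63 -0.    1.09 -0.78]
[118.13330156   2.31679012 129.53184912] [ 0.42481108 -0.58666241 -0.09414381]
```

Call:
drive_tool --commands "0 0 0 0 0 8 0.9; 0 0 0 0 0 8 0.9; 0 0 0 0 0 8 0.9; 0 0 0 0 0 8 0.9; 0 0 0 0 0 8 0.9; 0 0 0 0 0 8 0.9; 0 0 0 0 0 7.5 0.9; 0 0 0 0 0 0 0.9"

```text
t: 22.75
tool_pos: [0.5989, -0.0253, 0.1295]
tcp_rot: [0.791, 0.612, 0.001, 0.001]
force: [5.8, 2.2, -6.7]
grip_width: 0.014
```

```bash
python3 - <<'E'
from tab import *
p,r=now(); print(TR.inv().apply(p-TX)*1000, ctrl.read_state()["ft_torque"])
grab("wrist","w14")
E
```

```text
t 22.75 pos [ 0.5989 -0.0253  0.1295] xyaw 75.53 zaxis [ 2.3e-03  1.0e-04 -1.0e+00] F [ 5.8  2.2 -6.7] w 0.014 q [-0.06  0.42  1.63  0.    1.09  0.19]
[119.22513745   2.88261453 129.54606266] [ 0.53459288 -0.86163707 -0.08097035]
```

View pics/w14.png

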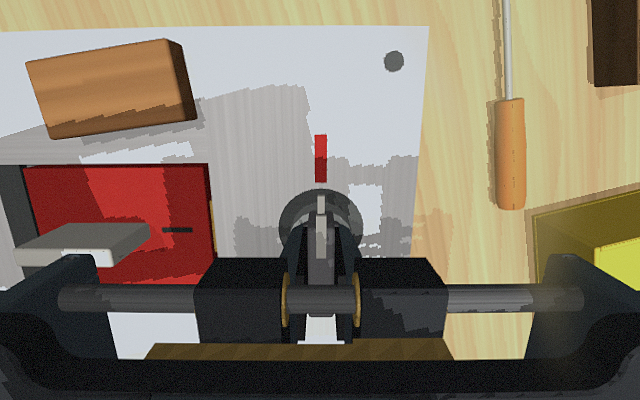

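Call:
drive_tool --commands "0 0 0 0 0 0 0.4; 0 0 0 0 0 0 0.4; 0 0 0 0 0 0 0.4; 0 0 -0.03 0 0 0 0.3; 0 0 -0.03 0 0 0 0.3; 0 -0 -0.03 0 0 0 0.3; 0 0 0 0 0 0 0.3"

```text
t: 23.68
tool_pos: [0.5989, -0.0261, 0.2228]
tcp_rot: [0.79, 0.613, 0.002, 0.002]
force: [-0.2, -0.6, -0.5]
grip_width: 0.0321
```

```bash
python3 - <<'E'
from tab import *
p,r=now(); 
q,d,i=grab("wrist","w15")
cv2.imwrite("pics/w15c.png",cv2.resize(q[100:260,200:420],None,fx=3.6,fy=3.6,interpolation=cv2.INTER_CUBIC))
E
```

```text
t 23.68 pos [ 0.5989 -0.0261  0.2228] xyaw 75.56 zaxis [ 0.0054 -0.0016 -1.    ] F [-0.2 -0.6 -0.5] w 0.0321 q [-0.06  0.35  1.5  -0.    1.29  0.19]
```

View pics/w15c.png

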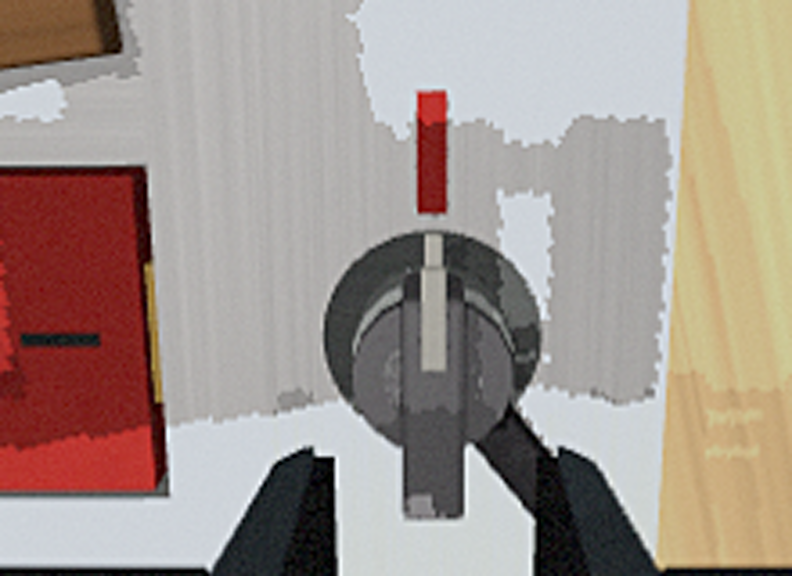

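```bash
python3 - <<'E'
from tab import *
p,r=now(); 
rows(p,r,[.6263,-.0905,.222],down(112),5)
E
```

```text
t 23.73 pos [ 0.5978 -0.026   0.2208] xyaw 75.56 zaxis [ 0.0016 -0.0014 -1.    ] F [0.8 0.4 0.1] w 0.0318 q [-0.06  0.35  1.5  -0.    1.29  0.19]
rows mm/deg per row:
[[-11.1   8.7  -0.2   0.    0.   -7.3]
 [-12.1   7.3  -0.2   0.    0.   -7.3]
 [-12.9   5.7  -0.2   0.    0.   -7.3]
 [-13.5   4.   -0.2   0.    0.   -7.3]
 [-13.9   2.2  -0.2   0.    0.   -7.3]]
```

Call:
drive_tool --commands "-0.011 0.0085 0 0 0 -7.3 0.3; -0.012 0.0075 0 0 0 -7.3 0.3; -0.013 0.0055 0 0 0 -7.3 0.3; -0.0135 0.004 0 0 0 -7.3 0.3; -0.014 0.002 0 0 0 -7.3 0.3; 0 0 0 0 0 0 0.3; 0 0 0 0 0 0 0.3"

```text
t: 24.6
tool_pos: [0.6251, -0.0899, 0.219]
tcp_rot: [0.559, 0.829, -0.001, -0.001]
force: [0.3, 0.5, -0.1]
grip_width: 0.0322
```

```bash
python3 - <<'E'
from tab import *
p,r=now(); 
q,d,i=grab("wrist","w16")
s=ctrl.read_state()
h=cv2.cvtColor(q,cv2.COLOR_BGR2HSV); m=((h[...,0]>18)&(h[...,0]<32)&(h[...,1]>140)).astype(np.uint8); m[:, :280]=0;m[:,365:]=0;m[:190]=0;m[250:]=0
c=max(cv2.findContours(m,0,2)[0],key=cv2.contourArea); (u,v),rad=cv2.minEnclosingCircle(c); print(u,v,rad)
P=plane("wrist",[(u,v)],.154,i); print(R.from_quat(s["tcp_rot"]).inv().apply(P-s["tool_pos"])*1000)
E
```

```text
t 24.6 pos [ 0.6251 -0.0899  0.219 ] xyaw 111.96 zaxis [-2.3e-03 -4.0e-04 -1.0e+00] F [ 0.3  0.5 -0.1] w 0.0322 q [-0.16  0.41  1.42 -0.    1.32 -0.54]
321.8616943359375 214.62765502929688 8.848013877868652
[[-5.03416267e-02  2.64310229e-01  6.53726768e+01]]
```

View pics/w16.png

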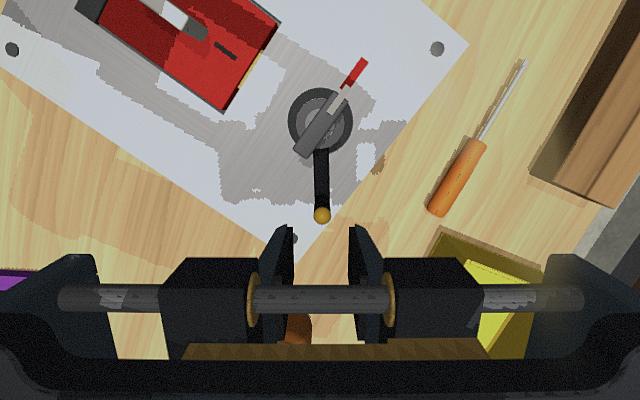

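Call:
drive_tool --commands "0 0 0.03 0 0 0 0.3; 0 0 0.03 0 0 0 0.3; 0 0 0.025 0 0 0 0.3; 0 0 0.0135 0 0 0 0.3; 0 0 0 0 0 0 0.9; 0 0 0 0 0 0 0.9; 0 0 0 0 0 0 0.9; 0 0 0 0 0 0 0.9" --newtons 15

```text
t: 25.65
tool_pos: [0.6265, -0.0905, 0.1227]
tcp_rot: [0.559, 0.829, 0.0, 0.001]
force: [0.5, 1.2, 2.7]
grip_width: 0.0136
```

Call:
drive_tool --commands "0.0005 -0.0084 0 0 0 6.9 0.9; 0.0005 -0.0084 0 0 0 6.9 0.9; 0.0005 -0.0084 0 0 0 6.9 0.9; 0.0005 -0.0084 0 0 0 6.9 0.9; 0 0 0 0 0 0 0.9"

```text
t: 26.28
tool_pos: [0.5928, -0.096, 0.1227]
tcp_rot: [0.74, 0.673, -0.0, 0.001]
force: [-0.2, -2.9, 4.3]
grip_width: 0.0136
```

Call:
drive_tool --commands "0.0005 -0.0084 0 0 0 6.9 0.9; 0.0005 -0.0084 0 0 0 6.9 0.9; 0.0005 -0.0084 0 0 0 6.9 0.9; 0 0 0 0 0 0 0.9; 0 0 0 0 0 0 0.9"

```text
t: 26.9
tool_pos: [0.5687, -0.0894, 0.1226]
tcp_rot: [0.848, 0.53, -0.001, 0.001]
force: [-2.6, -4.5, 7.6]
grip_width: 0.0136
```

```bash
python3 - <<'E'
from tab import *
p,r=now(); q=TR.inv().apply(p-TX)*1000; v=q[:2]-[120,1.3]; print(q, np.hypot(*v), np.arctan2(v[1],v[0])+np.radians(108))
E
```

```text
t 26.9 pos [ 0.5687 -0.0894  0.1226] xyaw 63.99 zaxis [-1.e-04 -3.e-03 -1.e+00] F [-2.6 -4.5  7.6] w 0.0136 q [-0.17  0.39  1.7  -0.    1.05  0.28]
[105.95384834 -66.75646377 122.62245041] 69.49083851171882 0.1106274014245443
```

Call:
drive_tool --commands "0.0003 -0.004 0 0 0 3.3 0.9; 0.0003 -0.004 0 0 0 3.3 0.9; 0 -0.001 0 0 0 0 0.9; 0 0 0 0 0 0 0.9"

```text
t: 27.4
tool_pos: [0.5616, -0.0855, 0.1227]
tcp_rot: [0.877, 0.48, -0.001, 0.002]
force: [-1.3, -6.0, 6.7]
grip_width: 0.0139
```

```bash
python3 - <<'E'
from tab import *
p,r=now(); q=TR.inv().apply(p-TX)*1000; v=q[:2]-[120,1.3]; print(q, np.hypot(*v), np.arctan2(v[1],v[0])+np.radians(108)); print(r.inv().apply(ctrl.read_state()["force"]))
E
```

```text
t 27.4 pos [ 0.5616 -0.0855  0.1227] xyaw 57.41 zaxis [ 0.0011 -0.0046 -1.    ] F [-1.3 -6.   6.7] w 0.0139 q [-0.17  0.38  1.72 -0.01  1.04  0.4 ]
[ 98.13380085 -64.69033903 122.65929086] 69.51874214752623 -0.0058093288301213075
[-5.75435232  2.18788302 -6.71627861]
```

Call:
drive_tool --commands "0 -0.002 0 0 0 0 0.9; 0 -0.002 0 0 0 0 0.9; 0 0 0 0 0 0 0.9; 0 0 0 0 0 0 0.9"

```text
t: 27.9
tool_pos: [0.5613, -0.0853, 0.1228]
tcp_rot: [0.877, 0.48, 0.001, 0.005]
force: [5.8, -12.4, 1.8]
grip_width: 0.0134
```

```bash
python3 - <<'E'
from tab import *
p,r=now(); q=TR.inv().apply(p-TX)*1000; v=q[:2]-[120,1.3]; print(q, np.hypot(*v), np.arctan2(v[1],v[0])+np.radians(108)); print(r.inv().apply(ctrl.read_state()["force"]))
E
```

```text
t 27.9 pos [ 0.5613 -0.0853  0.1228] xyaw 57.43 zaxis [ 0.0076 -0.0082 -0.9999] F [  5.8 -12.4   1.8] w 0.0134 q [-0.17  0.38  1.72 -0.01  1.03  0.41]
[ 97.74291304 -64.56676609 122.80300184] 69.52559812519182 -0.011705272671152178
[-7.32526951 11.5825363  -1.66599786]
```

Call:
drive_tool --commands "0 0 0 0 0 0 0.3; 0 0.002 0 0 0 0 0.3; 0 0.002 0 0 0 0 0.3; 0 0 0 0 0 0 0.3; 0 0 -0.04 0 0 0 0.3; 0 0 -0.05 0 0 0 0.3; 0 0 -0.05 0 0 0 0.3; 0 0 -0.05 0 0 0 0.3"

```text
t: 28.9
tool_pos: [0.5606, -0.083, 0.3131]
tcp_rot: [0.878, 0.479, -0.0, 0.0]
force: [1.5, -0.7, -0.2]
grip_width: 0.032
```

Call:
drive_tool --commands "-0.04 -0.02 -0.03 0 0 0 0.3; -0.04 -0.03 -0.02 0 0 0 0.3; 0 0 0 0 0 0 0.3; 0 0 0 0 0 0 0.3"

```text
t: 29.4
tool_pos: [0.4758, -0.1231, 0.3613]
tcp_rot: [0.878, 0.478, -0.0, 0.0]
force: [0.3, 0.7, 0.1]
grip_width: 0.0319
```

```bash
python3 - <<'E'
from tab import *
now()
q,d,i=grab("wrist","w17"); grab("side","s17"); grab("top","t17")
E
```

```text
t 29.4 pos [ 0.4758 -0.1231  0.3613] xyaw 57.17 zaxis [-1.e-04 -6.e-04 -1.e+00] F [0.3 0.7 0.1] w 0.0319 q [-0.28  0.13  1.46 -0.    1.56  0.3 ]
```

View pics/w17.png

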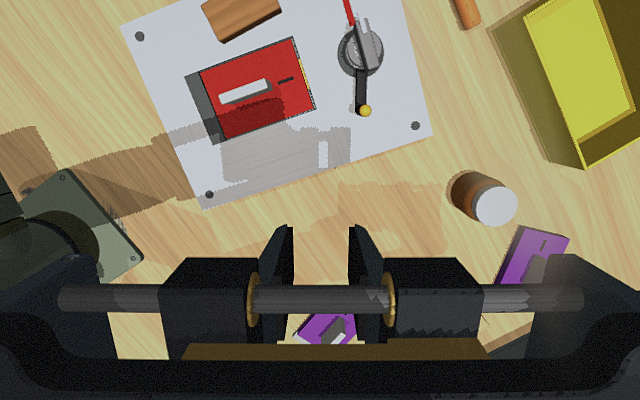

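View pics/s17.png

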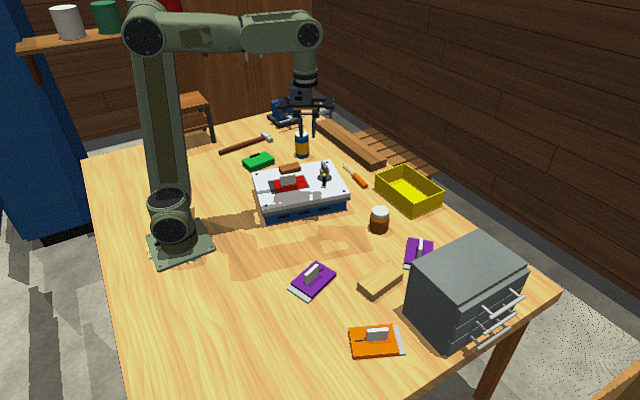

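```bash
python3 - <<'E'
from tab import *
p,d,i=load("w17")
cv2.imwrite("pics/w17c.png",cv2.resize(p[0:150,170:410],None,fx=3.3,fy=3.3,interpolation=cv2.INTER_CUBIC))
h=cv2.cvtColor(p,cv2.COLOR_BGR2HSV); m=((h[...,0]>18)&(h[...,0]<32)&(h[...,1]>140)).astype(np.uint8); k=np.zeros_like(m); k[98:122,350:380]=1; m*=k
c=max(cv2.findContours(m,0,2)[0],key=cv2.contourArea); c0,rad=cv2.minEnclosingCircle(c)
print(c0,(TR.inv().apply(plane("wrist",[c0],.154,i)-TX)*1000).round(1))
def pt(u,v):
    o,w=ray("wrist",[(u,v)],i); return (TR.inv().apply(o+w[0]*d[v,u]-TX)*1000).round(1)
for q in [(225,75),(285,55),(285,105),(305,100),(235,125),(215,85),(196,90),(215,130),(200,60),(330,60),(260,130)]: print(q,pt(*q))
E
```

```text
(364.1914978027344, 110.02127838134766) [[ 96.6 -65.4 154. ]]
(225, 75) [-54.9  31.   89.6]
(285, 55) [27.4 28.8 89.1]
(285, 105) [  6.5 -29.3  91.1]
(305, 100) [ 33.6 -31.6  88.7]
(235, 125) [-67.3 -32.1  88.3]
(215, 85) [-71.8  23.6  91.3]
(196, 90) [-97.9  25.8  91.9]
(215, 130) [-95.3 -29.6  89.8]
(200, 60) [-78.3  58.1  90.3]
(330, 60) [80.2  4.7 90.5]
(260, 130) [-37.3 -49.2  88.8]
```

View pics/w17c.png

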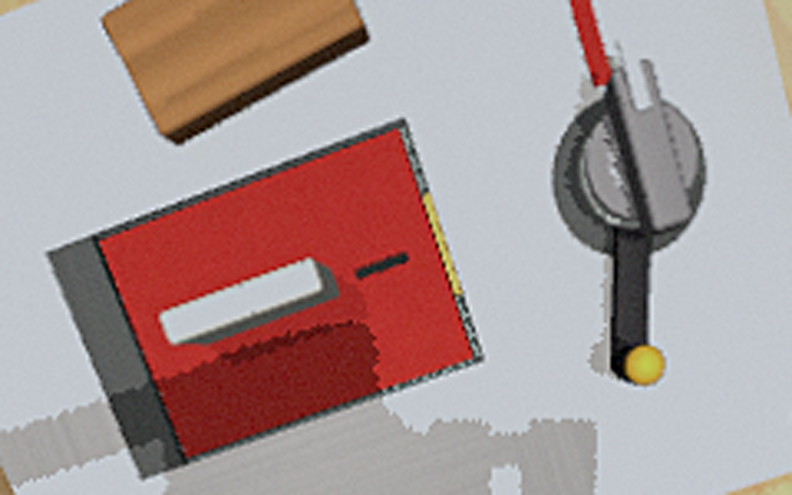

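```bash
python3 -c "
from workcell import ctrl
print(ctrl.close_job())"
```

```text
the job is handed in; nothing more can be done
None
```

The job is done and handed in at about 29.6 s. I fitted the red plate with its tongue under the lip and lowered it. Then I swung the lever to about 0.97 rad (loose), turned the knob from about 0.155 rad to the red mark, and swung the lever back against its stop.

**Last checks:**
- **Plate:** its top reads 88–91 mm in the depth picture, against the table top at 90 mm. It lies against the lip, with the brass pad touching it.
- **Knob:** the pointer lines up with the mark to within about a pixel. I turned the tool to the computed angle for 1.3 rad, but took no separate angle reading from the picture.
- **Lever:** it took about 12 N at the post without moving, so it is on its stop. The tool's position puts it at about −0.01 rad.
- **Bystanders:** the bit case, offcut, can and jar look unmoved in the pictures. I did not measure them.

**What went wrong or disagreed:**
- **Knob grip:** on my first try the fingertips met the knob's body, with the wrist force sensor reading 32 N. I opened, raised about 9 mm and gripped the bar higher. Before turning the knob I saw no sign that it had moved.
- **Lever post position:** the camera puts the post 1–2 mm from where it was before I moved the lever, within the 2 mm calibration.

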